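# Re-rack the sidelight panes in mirror order

### The arm

A 6-joint arm with a two-finger parallel gripper is mounted at the origin on a cart in front of the work surface, level with it; the furniture and walls round the work are solid. World frame = base frame: x ahead of the robot, y to its left, z up, the work surface at z = 0. Lengths are in m, angles in degrees, forces in N, time in s.
With the tool pointing down it reaches from about 0.35 to 0.875 m from the base axis. Payload 4.2 kg.
Tool frame: the origin (TCP) lies between the finger pads; the fingertips stand 17 mm ahead of it and the grasp point (between the pads) lies 2 mm behind it; z points along the fingers, y is the direction in which the jaws open and shut (so a half turn about z gives the same grasp; the last joint's range is limited). The gripper opens to 87 mm and grips with 3 to 60 N. Pads are 19 mm wide; open, the fingers measure 117 mm over their backs; the gripper's body (75 mm by 190 mm) begins 51 mm behind the grasp point.
Start: joints at [-60.298, 22.042, 0.453, 0, -68.411, -14.817], TCP at [0.161, -0.604, 0.24] pointing down, gripper open.
Joint ranges: [-179.83, 179.83], [-69.29, 118.12], [-61.27, 80.66], [-181.25, 117.63], [-171.15, -9.14], [-177.46, 177.46]. Speed limits (degrees/s): [159.86, 159.86, 180, 180, 180, 180].

### API

Orientations are given as a 3x3 rotation matrix whose columns are the frame's x, y, z axes.
In Python, from station import r gives the robot as it stands.
- The arm moves only by the shell command python3 -m creep 'ROWS'. ROWS is JSON, a list of rows, each a list of 7 numbers: the opening, from 0 (shut) to 1 (fully open), then the shift along the tool's x, y, z scaled (see below), then the turn, a rotation vector about the tool's x, y, z scaled (see below). A call has 1 to 5 rows; each row is the pose to reach, as a shift and turn from the pose measured when the call began, along the tool's axes at that moment, turning the shorter way round; what a row does not reach only later rows make up. The controller multiplies each number of a shift by 300 mm and each number of a turn by 180 degrees. A row lasts 1/12 s, in which the tool goes at most 41.7 mm and 7.16 degrees, less where a joint would pass 70% of its speed; a pose out of reach is approached as far as the arm can. A call with a number of a shift or a turn outside -1 to 1 is refused whole. A call with a gripper value outside its range is refused whole. The fingers move at their own pace and stop on an object; the grip force is fixed at half the most. Time passes only in rows, so rows that repeat a pose let the fingers close. It gives the time, the measured TCP pose, the force and the opening at its end, in the units of the state.
- r.sense(): the state, without advancing time (a new reading comes with each control period).
- r.capture(name): name is "side" or "top"; returns the picture (384x512x3 uint8, blue, green, red); there is no depth.
- r.camera_model(name): a dict with "mtx" (3x3 intrinsics, pixels), "dist" ([k1, k2, p1, p2, k3] as OpenCV has them; the pictures are not rectified), "R" (3x3) and "t" (3): a world point X has camera coordinates R X + t. Camera axes: x right, y down, z forward; pixel columns grow to the right and rows downward; lengths in m; the calibration is good to about 2 mm. A picture is of the moment at which its call begins. camera_model takes no time and is no camera call.
- r.finish_job(): hands the job in, once; it reports no verdict.
Trained networks look in the newest picture that a camera, given by its name, has taken for a name from the list of things; names that differ only in an ending like _2 or _b are one class to them, and where a whole thing is asked for, a point or a joint stands for the part that bears it (a point fixed in the world has none). Each returns a list of dicts, best first, with "score" (0 to 1); they miss things now and then, are a little off and sometimes report something else, mostly with a low value. They report only what shows in the picture. A call takes as long as a camera call. They do not tell look-alikes from the thing itself.
- r.recognise(camera, target): "rect" ([left, top, right, bottom] as shares, 0 to 1, of the picture: columns of its width, rows of its height, round what is visible of it).
- r.outline_of(camera, target): "pixels" (384x512 bool, what is visible of it) and "rect" ([left, top, right, bottom] as shares, 0 to 1, of the picture: columns of its width, rows of its height, round what is visible of it).
The state is a dict: "time_s": time; "joints": joint angles; "joint_velocities": joint speeds; "effort": joint torques, N m; "tcp_pos": TCP position; "ee_rot": TCP orientation; "wrist_force": force on the tool from outside, world axes, zero at the start; "moment": the same for the moment, N m; "gripper_width": opening from 0.0 (shut) to 1.0 (fully open).
Only numpy, scipy, OpenCV 4.12 (cv2) and the standard library are available. Lean on these libraries where they do the work, as an engineer would, in place of code of your own. Each camera call takes 0.05 s, during which the arm holds its last target.

### The job

The four glass panes in the blue drip tray stand in the order of a left-hand sidelight, but they are wanted for the right-hand one, its mirror image. Move them one by one into the wooden rack in reverse order, one pane to a slot: seen from the robot, the leftmost pane of the tray goes to the rack's rightmost slot, and so on. It is glass: set every pane gently down to the floor of its slot, upright (leaning lightly on its wires is fine) and centred between the rack's front and back, and do not drop or tip any.

Things in the scene. Friction and masses are not known exactly. Their poses are not given: they have to be found in the camera images.
- pane_red: deep red glass pane, an upright slab 60 mm wide (x), 8 mm thick (y), 100 mm tall (z), about 120 g. Origin: centre of its lower edge; z up. It stands in a wire stand in the drip tray, broad faces to its neighbours. Take it from above by its two narrow upright edges (60 mm apart, along its x), above the wires, or across its thickness.
- pane_amber: amber (orange-yellow) glass pane, an upright slab 60 mm wide (x), 8 mm thick (y), 100 mm tall (z), about 120 g. Origin: centre of its lower edge; z up. It stands in a wire stand in the drip tray, broad faces to its neighbours. Take it from above by its two narrow upright edges (60 mm apart, along its x), above the wires, or across its thickness.
- pane_green: bottle green glass pane, an upright slab 60 mm wide (x), 8 mm thick (y), 100 mm tall (z), about 120 g. Origin: centre of its lower edge; z up. It stands in a wire stand in the drip tray, broad faces to its neighbours. Take it from above by its two narrow upright edges (60 mm apart, along its x), above the wires, or across its thickness.
- pane_blue: cobalt blue glass pane, an upright slab 60 mm wide (x), 8 mm thick (y), 100 mm tall (z), about 120 g. Origin: centre of its lower edge; z up. It stands in a wire stand in the drip tray, broad faces to its neighbours. Take it from above by its two narrow upright edges (60 mm apart, along its x), above the wires, or across its thickness.
- stand_red: the stand holding the red pane at the start (its place in the row), fixed in the drip tray; all four look alike: white base 74 x 42 x 6 mm with two white wire hoops, 58 mm high in all. Origin: centre of the base's underside, 3 mm above the worktop; the pane stands on the base, 6 mm above this origin. Axes as the tray's.
- stand_amber: the stand holding the amber pane at the start (its place in the row), fixed in the drip tray; all four look alike: white base 74 x 42 x 6 mm with two white wire hoops, 58 mm high in all. Origin: centre of the base's underside, 3 mm above the worktop; the pane stands on the base, 6 mm above this origin. Axes as the tray's.
- stand_green: the stand holding the green pane at the start (its place in the row), fixed in the drip tray; all four look alike: white base 74 x 42 x 6 mm with two white wire hoops, 58 mm high in all. Origin: centre of the base's underside, 3 mm above the worktop; the pane stands on the base, 6 mm above this origin. Axes as the tray's.
- stand_blue: the stand holding the blue pane at the start (its place in the row), fixed in the drip tray; all four look alike: white base 74 x 42 x 6 mm with two white wire hoops, 58 mm high in all. Origin: centre of the base's underside, 3 mm above the worktop; the pane stands on the base, 6 mm above this origin. Axes as the tray's.
- drip_tray: dark blue shallow tray, 112 mm deep (x), 216 mm long (y), rim 14 mm high, fixed. Origin: centre of its underside on the worktop. y runs along the row, roughly to the robot's left; the stands sit at x = 0, y = -66, -22, 22, 66 mm. Turned by up to 0.35 rad, either left or right of the wooden rack.
- oak_rack: brown wooden rack, 96 x 208 mm, fixed, with 4 empty steel-wire slots. Origin: centre of its underside on the worktop; y along the row, roughly to the robot's left. Slots at x = 0, y = -66, -22, 22, 66 mm; floor at z = 12 mm. A pane stands in one with its width along the rack's x, either way round. Wires (x -22 to 22) stand 14 mm apart up to z = 46, then flare to a mouth 31 mm wide at z = 62 mm.
Not all that is in view belongs to the job. What is shaped like the pane_amber but black is not meant.

How it is judged:
By the outcome, as a careful person would: the job done as asked, in the order asked, and still so for the second after the job is handed in, with the robot touching nothing.
It also fails if it takes over 115 s, if anything falls off the work surface, if the arm or the gripper's body presses on something with over 40 N, if the wrist force passes 120 N, or if a joint passes its speed limit or range.

## Working session

There is one attempt and no reset: what is moved stays moved. The work goes in short steps, Python scripts to look and compute and a shell command to move; the robot and the scene stay as the last step left them, time stands still between calls to the robot, and variables do not carry over. Pictures are saved under pics/ and viewed, and the job is handed in when it is done.

```bash
ls; mkdir -p pics
python3 - <<'E'
from station import r
import cv2,numpy as np
s=r.sense();print(s)
for n in("top","side"):
    im=r.capture(n);cv2.imwrite(f"pics/{n}0.png",im);m=r.camera_model(n)
    print(n,m, -np.array(m['R']).T@m['t'])
E
```

```text
pics
{'time_s': 0.0, 'joints': array([-6.02981010e+01,  2.20920967e+01,  3.79941384e-01, -3.06967747e-02,
       -6.84129693e+01, -1.48176020e+01]), 'joint_velocities': array([0.06402717, 0.04000631, 0.09538512, 0.0673987 , 0.00138344,
       0.012954  ]), 'effort': array([-3.73790372e-04, -3.90667427e+01,  1.87404406e+01,  4.21973571e+00,
        1.07786429e-02, -1.98288667e-04]), 'tcp_pos': array([ 0.16043057, -0.60346267,  0.2384422 ]), 'ee_rot': array([[-9.66497243e-01, -2.56676172e-01, -6.49310777e-04],
       [-2.56676982e-01,  9.66494869e-01,  2.14371239e-03],
       [ 7.73156441e-05,  2.23855524e-03, -9.99997491e-01]]), 'wrist_force': array([ 0.56481844, -0.45248038, -0.92500679]), 'moment': array([-0.03243216, -0.0172777 , -0.02137964]), 'gripper_width': 0.9998075376272625}
top {'mtx': array([[422.31001977,   0.        , 251.79393152],
       [  0.        , 422.31001977, 194.28003178],
       [  0.        ,   0.        ,   1.        ]]), 'dist': array([0.04157361, 0.        , 0.        , 0.        , 0.        ]), 'R': array([[ 2.47928933e-02, -9.99692479e-01, -5.09508414e-04],
       [-9.90153125e-01, -2.44860650e-02, -1.37830411e-01],
       [ 1.37775550e-01,  3.92170603e-03, -9.90455712e-01]]), 't': array([0.21393255, 0.52334173, 1.48388047])} [0.308442   0.22086199 1.5419593 ]
side {'mtx': array([[448.41850017,   0.        , 258.82358664],
       [  0.        , 448.41850017, 193.61315797],
       [  0.        ,   0.        ,   1.        ]]), 'dist': array([-0.1029686,  0.       ,  0.       ,  0.       ,  0.       ]), 'R': array([[-0.89325183, -0.44929832,  0.01523751],
       [-0.32762385,  0.62739249, -0.70642854],
       [ 0.30783726, -0.63601076, -0.70762034]]), 't': array([0.5940758 , 0.05617337, 1.66768308])} [0.03568804 1.29233888 1.2107167 ]
```

View pics/top0.png

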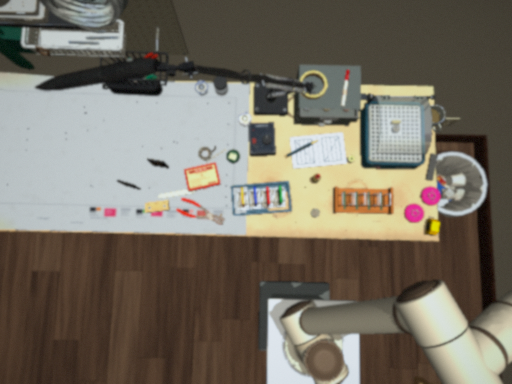

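View pics/side0.png

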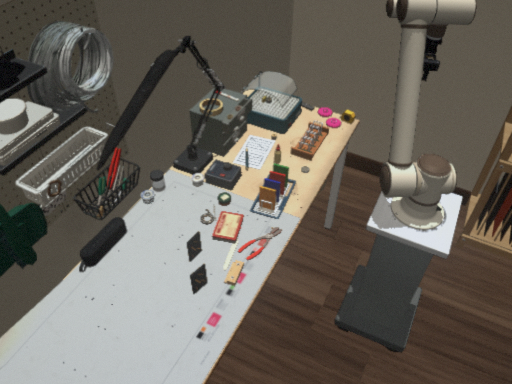

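The top view shows the tray at about (261,198) and the rack at about (363,200). The black pane-like slabs lie at (158,162) and (128,184) in the top view. I'll enlarge both views and run the networks.

```bash
cat > h.py <<'E'
from station import r
import cv2,numpy as np
C={n:{k:np.array(v,float) for k,v in r.camera_model(n).items()} for n in("top","side")}
def ray(n,uv):
    c=C[n];p=cv2.undistortPoints(np.array(uv,float).reshape(-1,1,2),c['mtx'],c['dist']).reshape(-1,2)
    d=np.c_[p,np.ones(len(p))]@c['R'];return -c['R'].T@c['t'],d
def atz(n,uv,z):
    o,d=ray(n,uv);return o+d*((z-o[2])/d[:,2])[:,None]
def proj(n,X):
    c=C[n];return cv2.projectPoints(np.array(X,float).reshape(-1,1,3),cv2.Rodrigues(c['R'])[0],c['t'],c['mtx'],c['dist'])[0].reshape(-1,2)
def crop(im,x0,y0,x1,y1,f,name):
    cv2.imwrite(name,cv2.resize(im[y0:y1,x0:x1],None,fx=f,fy=f,interpolation=cv2.INTER_CUBIC))
E
python3 - <<'E'
from h import *
t=cv2.imread('pics/top0.png');s=cv2.imread('pics/side0.png')
crop(t,220,165,410,225,4,'pics/tc.png');crop(s,230,110,340,220,5,'pics/sc.png')
for n in("top","side"):
    r.capture(n)
    for k in("pane_red","pane_amber","pane_green","pane_blue","drip_tray","oak_rack"):
        o=r.outline_of(n,k)
        for d in o[:3]:
            m=d['pixels'];ys,xs=np.nonzero(m)
            print(n,k,round(d['score'],2),(np.array(d['rect'])*[512,384,512,384]).round(1),m.sum(),xs.mean().round(1),ys.mean().round(1), cv2.minAreaRect(np.c_[xs,ys].astype(np.float32)))
        if o: np.save(f"{n}_{k}.npy",o[0]['pixels'])
E
```

```text
top pane_amber 0.52 [239.7 185.9 242.1 207.4] 47 241.9 196.6 ((241.95864868164062, 196.50344848632812), (19.100460052490234, 2.4913644790649414), 85.2363510131836)
top pane_green 0.44 [275.8 186.7 280.7 203.7] 95 279.5 194.0 ((279.0, 194.5), (19.0, 6.0), 90.0)
top pane_green 0.43 [269.5 187.  285.2 210.9] 232 279.1 197.8 ((279.5, 197.5), (21.0, 13.0), 90.0)
top pane_blue 0.61 [251.4 188.9 252.6 204.7] 46 254.3 193.8 ((254.5, 195.5), (17.0, 3.0), 90.0)
top pane_blue 0.61 [330.2 183.8 394.2 211.7] 1552 362.9 200.6 ((363.0, 200.5), (27.0, 60.0), 90.0)
top drip_tray 0.61 [279.1 188.3 280.3 204.7] 63 279.3 195.4 ((279.0, 195.5), (17.0, 4.0), 90.0)
top drip_tray 0.59 [230.5 181.6 292.8 216.1] 704 256.1 197.6 ((260.4344482421875, 198.2138214111328), (30.892921447753906, 59.29447937011719), 85.2363510131836)
top oak_rack 0.75 [330.3 183.2 393.1 214.2] 1560 363.0 200.6 ((362.50634765625, 200.15753173828125), (61.4154052734375, 27.328651428222656), 1.0609116554260254)
top oak_rack 0.64 [247.3 190.5 262.2 212.6] 207 254.4 200.1 ((254.5, 199.5), (19.0, 11.0), 90.0)
side pane_red 0.72 [270.4 167.
[... 555 characters left out ...]
493164)
side pane_amber 0.77 [257.  185.7 277.8 208. ] 350 266.2 197.2 ((265.86553955078125, 197.1138153076172), (17.854778289794922, 21.67487335205078), 4.763641834259033)
side pane_green 0.52 [272.5 165.4 288.5 182.7] 135 281.5 170.5 ((280.5, 173.0), (18.0, 13.0), 90.0)
side pane_blue 0.51 [263.2 179.9 278.4 198.4] 176 272.6 186.0 ((271.5, 189.5), (23.0, 15.0), 90.0)
side drip_tray 0.71 [249.2 179.1 296.9 220.7] 296 271.5 204.3 ((272.1773376464844, 195.6180419921875), (29.93129539489746, 46.710960388183594), 24.904767990112305)
side oak_rack 0.73 [292.3 120.1 329.1 160.4] 740 310.0 140.5 ((309.45758056640625, 140.29844665527344), (21.413698196411133, 40.350982666015625), 33.11134338378906)
```

View pics/tc.png

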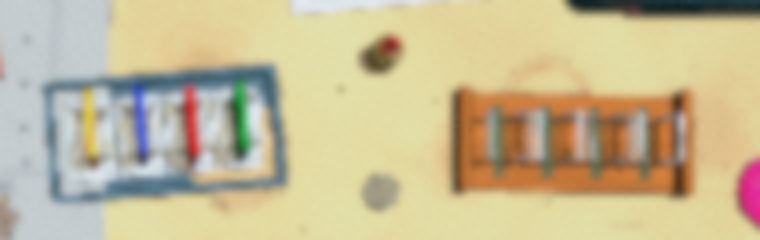

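View pics/sc.png

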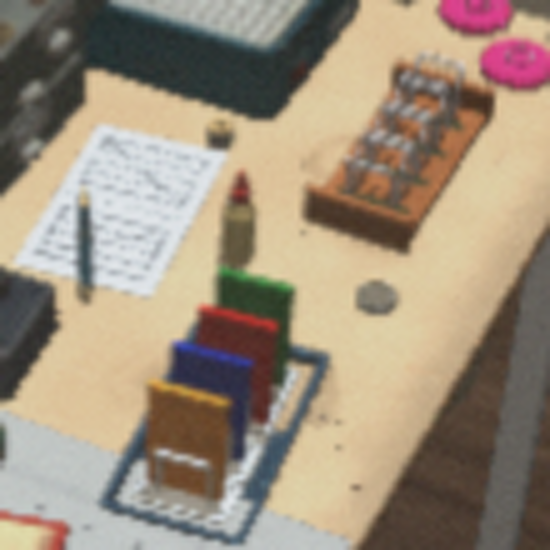

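Candidates in side-view pixels:
- The real amber pane is the orange slab at (266,197), standing in a hoop in the tray.
- The two black slabs at (194,247) and (199,279) lie outside the tray. They are the look-alikes and I'll ignore them.

From left to right the tray holds amber, blue, red, green. In the rack, amber therefore goes to y=-66, blue to -22, red to +22 and green to +66. Next I'll measure the poses.

```bash
cat > fit.py <<'E'
from h import *
from scipy.optimize import least_squares
def sd(mask): # signed dist: + outside
    m=mask.astype(np.uint8);return cv2.distanceTransform(1-m,2,5)-cv2.distanceTransform(m,2,5)
def W(p,pts):
    x,y,a=p;c,s=np.cos(a),np.sin(a);P=np.array(pts,float)
    return np.c_[x+c*P[:,0]-s*P[:,1],y+s*P[:,0]+c*P[:,1],P[:,2]]
E
python3 - <<'E'
from fit import *
t=cv2.imread('pics/top0.png')
# pane tops at z=.109 by colour centroid in top view
hsv=cv2.cvtColor(t,cv2.COLOR_BGR2HSV)
for k,x0,x1,(lo,hi) in (("amber",238,248,(15,35)),("blue",250,260,(105,130)),("red",263,273,(0,8)),("green",275,284,(45,85))):
    sub=hsv[184:207,x0:x1].astype(int);m=(sub[...,0]>=lo)&(sub[...,0]<=hi)&(sub[...,1]>90)
    m=cv2.connectedComponentsWithStats(m.astype(np.uint8));i=1+m[2][1:,4].argmax();ys,xs=np.nonzero(m[1]==i)
    c=(xs.mean()+x0,ys.mean()+184);print(k,len(xs),np.round(c,1),m[2][i],atz("top",[c],.109).round(4))
m=np.load('top_oak_rack.npy');ys,xs=np.nonzero(m);print('rack',atz("top",[[xs.mean(),ys.mean()]],.012))
print('tray',atz("top",[[260.43,198.2]],.007))
crop(t,226,178,300,220,10,'pics/tray_top.png');crop(t,324,178,400,220,10,'pics/rack_top.png')
s=cv2.imread('pics/side0.png');crop(s,245,155,305,225,8,'pics/tray_side.png');crop(s,285,112,335,168,10,'pics/rack_side.png')
E
```

```text
amber 47 [242.  196.2] [ 3  3  3 19 47] [[0.5002 0.26   0.109 ]]
blue 46 [254.7 193.2] [ 2  1  5 19 46] [[0.5117 0.2167 0.109 ]]
red 40 [267.4 196.8] [ 3  6  4 15 40] [[0.5002 0.1731 0.109 ]]
green 49 [279.8 193.5] [ 3  1  4 18 49] [[0.5128 0.1306 0.109 ]]
rack [[ 0.50821125 -0.17827322  0.012     ]]
tray [[0.50824211 0.19493983 0.007     ]]
```

View pics/tray_top.png

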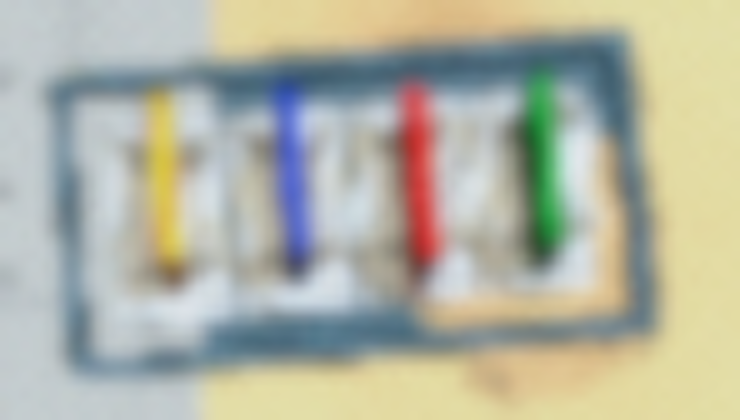

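View pics/rack_top.png

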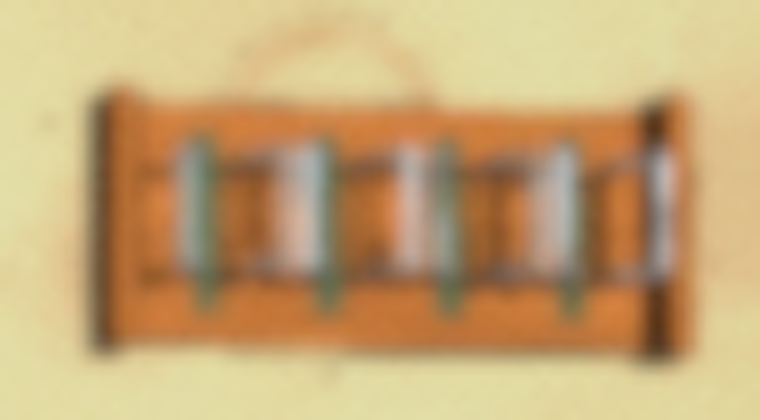

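View pics/rack_side.png

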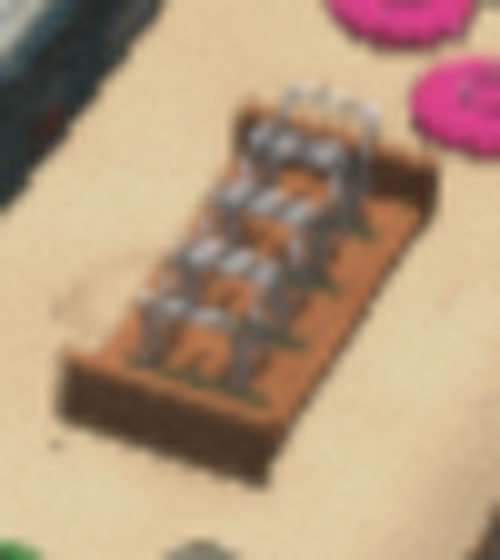

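View pics/tray_side.png

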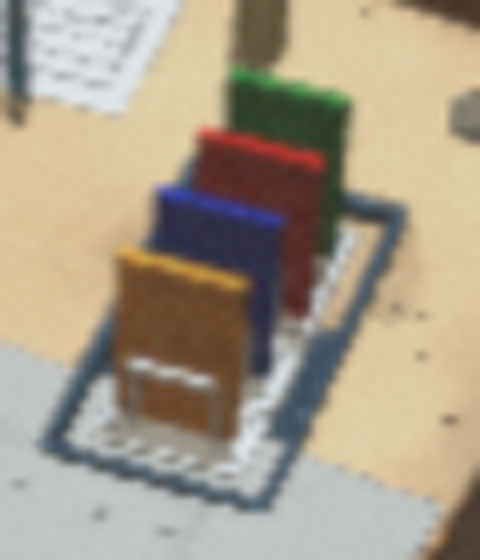

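```bash
cat > m1.py <<'E'
from fit import *
def px(l,x0,y0,f): return np.array(l,float)/f+[x0-.5+.5/f,y0-.5+.5/f]
def solve(obs,p0):
    f=lambda p:np.concatenate([(proj(n,W(p,L))-u).ravel() for n,u,L in obs])
    s=least_squares(f,p0,loss='soft_l1');return s.x,[ (proj(n,W(s.x,L))-u).round(1).tolist() for n,u,L in obs]
Y=[.066,.022,-.022,-.066]
rt=px([[205,221],[328,224],[449,228],[571,232]],324,178,10)
rs=px([[62,420],[265,485]],285,112,10)
A=("top",rt,[[0,y,.012] for y in Y]);B=("side",rs,[[.048,.104,0],[-.048,.104,0]])
for o in([A],[A,B]): p,e=solve(o,[.508,-.178,0.]);print('rack',p.round(4),np.degrees(p[2]).round(1),e)
tt=px([[50,85],[625,38],[655,328],[78,368]],226,178,10)
ts=px([[45,445],[262,508],[405,210]],245,155,8)
A=("top",tt,[[.056,.108,.014],[.056,-.108,.014],[-.056,-.108,.014],[-.056,.108,.014]])
B=("side",ts,[[.056,.108,.007],[-.056,.108,.007],[-.056,-.108,.014]])
for o in([A],[A,B]): p,e=solve(o,[.508,.195,0.]);print('tray',p.round(4),np.degrees(p[2]).round(1),e)
print(W(p,[[0,y,.109] for y in Y]).round(4))
pt=px([[157,92],[172,260],[290,85],[297,258],[412,85],[425,260],[540,75],[545,245]],226,178,10)
X=atz("top",pt,.109);print(X.round(4));
for i in range(4):
  a,b=X[2*i],X[2*i+1];print((a+b)[:2]/2,np.linalg.norm(a-b),np.degrees(np.arctan2(*(a-b)[1::-1])))
sp=px([[118,250],[248,285],[155,190],[284,217],[197,132],[325,160],[230,70],[350,100]],245,155,8)
X=atz("side",sp,.109);
for i in range(4):
  a,b=X[2*i],X[2*i+1];print('side',(a+b)[:2]/2,np.linalg.norm(a-b),np.degrees(np.arctan2(*(a-b)[1::-1])))
E
python3 m1.py
```

```text
rack [ 0.5096 -0.1759 -0.0058] -0.3 [[[0.1, -0.0], [-0.1, 0.0], [-0.0, 0.0], [-0.0, -0.0]]]
rack [ 0.5089 -0.1759  0.0186] 1.1 [[[0.1, 0.6], [-0.1, 0.4], [-0.0, 0.0], [-0.0, -0.3]], [[-1.0, -0.4], [0.1, -0.2]]]
tray [0.5081 0.1939 0.1076] 6.2 [[[-0.5, -0.7], [0.7, -0.9], [0.6, 0.4], [-1.0, 1.3]]]
tray [0.5083 0.1933 0.1061] 6.1 [[[-0.3, -0.8], [0.9, -0.9], [0.8, 0.4], [-0.8, 1.3]], [[-1.5, 0.5], [0.3, 1.0], [0.5, -1.4]]]
[[0.5013 0.2589 0.109 ]
 [0.506  0.2151 0.109 ]
 [0.5107 0.1714 0.109 ]
 [0.5153 0.1276 0.109 ]]
[[0.533  0.2634 0.109 ]
 [0.4751 0.2566 0.109 ]
 [0.5365 0.2178 0.109 ]
 [0.4768 0.214  0.109 ]
 [0.5376 0.1759 0.109 ]
 [0.4772 0.1702 0.109 ]
 [0.5421 0.132  0.109 ]
 [0.4834 0.1294 0.109 ]]
[0.50401493 0.26000226] 0.058318118924123453 6.657529784866413
[0.50666751 0.2158693 ] 0.0598664940969758 3.6579132438271023
[0.50738239 0.17306593] 0.06064602882145216 5.33832229557546
[0.5127498  0.13068637] 0.05882735674013819 2.5654940517787135
side [0.50077595 0.26317296] 0.0606975500785936 6.327988162887329
side [0.50417876 0.21868543] 0.05984711085904694 10.514939503260063
side [0.5038672  0.17540933] 0.060570053335921234 9.498416903753203
side [0.50971051 0.13106822] 0.058591037345519306 6.721475140092276
```

Both objects are measured: tray (0.508, 0.193) at 6.1°, rack (0.509, -0.176) at about 0.5°. The pane-top positions agree with the tray layout to within about 4 mm. Next is a helper that converts targets into move units.

```bash
cat > plan.py <<'E'
import sys,numpy as np
from station import r
from scipy.spatial.transform import Rotation as R
x,y,z,th=map(float,sys.argv[1:5]);t=np.radians(th);s=r.sense()
c,sn=np.cos(t),np.sin(t)
T=np.array([[sn,-c,0],[-c,-sn,0],[0,0,-1.]])
A=np.array(s['ee_rot']);d=A.T@(np.array([x,y,z])-s['tcp_pos']);w=R.from_matrix(A.T@T).as_rotvec(degrees=True)
print('t',round(s['time_s'],2),'tcp',s['tcp_pos'].round(4),'F',np.round(s['wrist_force'],1),'g',round(s['gripper_width'],3),'j',np.round(s['joints'],0))
print('shift',(d/.3).round(4),'turn',(w/180).round(4),'mm',(d*1e3).round(1),'deg',w.round(2))
E
python3 plan.py 0.50 -0.2 0.24 6.1
```

```text
t 0.8 tcp [ 0.1606 -0.604   0.2396] F [ 0.3  0.3 -0.1] g 1.002 j [-60.  22.   0.  -0. -68. -15.]
shift [-1.4394e+00  1.0108e+00 -1.4000e-03] turn [-0.     -0.     -0.4512] mm [-4.318e+02  3.033e+02 -4.000e-01] deg [ -0.    -0.   -81.22]
```

```bash
python3 -m creep '[[1,-0.65,0.46,0,0,0,-0.2],[1,-0.65,0.46,0,0,0,-0.2],[1,-0.65,0.46,0,0,0,-0.2],[1,-0.65,0.46,0,0,0,-0.2],[1,-0.65,0.46,0,0,0,-0.2]]'; python3 plan.py 0.50 0.05 0.24 6.1
```

```text
time_s: 1.22
tcp_pos: [0.2948, -0.4425, 0.2397]
ee_rot: [[-0.629, -0.777, 0.0], [-0.777, 0.629, -0.0], [0.0, -0.001, -1.0]]
wrist_force: [1.3, 0.5, 0.0]
gripper_width: 1.002
t 1.22 tcp [ 0.2948 -0.4425  0.2397] F [1.3 0.5 0. ] g 1.002 j [-39.  13. -13.   0. -64.  -0.]
shift [-1.7065e+00  5.0110e-01 -1.2000e-03] turn [-1.000e-04 -1.000e-04 -2.505e-01] mm [-5.119e+02  1.503e+02 -4.000e-01] deg [-3.000e-02 -2.000e-02 -4.509e+01]
```

```bash
python3 -m creep '[[1,-0.8,-0.23,0,0,0,-0.2],[1,-0.8,-0.23,0,0,0,-0.2],[1,-0.8,-0.23,0,0,0,-0.2],[1,-0.8,-0.23,0,0,0,-0.2],[1,-0.8,-0.23,0,0,0,-0.2]]'; python3 plan.py 0.502 0.261 0.2 6.1
```

```text
time_s: 1.63
tcp_pos: [0.4658, -0.3225, 0.2402]
ee_rot: [[-0.054, -0.999, 0.001], [-0.999, 0.054, -0.001], [0.001, -0.001, -1.0]]
wrist_force: [0.7, -0.6, 0.0]
gripper_width: 1.004
t 1.63 tcp [ 0.4658 -0.3225  0.2402] F [ 0.7 -0.6  0. ] g 1.004 j [-18.  16.  -8.   0. -66.  15.]
shift [-1.9488 -0.0145  0.1327] turn [-0.0003 -0.0003 -0.0512] mm [-584.6   -4.4   39.8] deg [-0.06 -0.05 -9.22]
```

```bash
python3 -m creep '[[1,-0.95,0,0,0,0,-0.051],[1,-0.95,0,0,0,0,-0.051],[1,-0.95,0,0,0,0,-0.051],[1,-0.95,0,0,0,0,-0.051],[1,-0.95,0,0,0,0,-0.051]]'; python3 plan.py 0.502 0.261 0.2 6.1
```

```text
time_s: 2.05
tcp_pos: [0.4765, -0.1142, 0.2402]
ee_rot: [[0.105, -0.994, 0.002], [-0.994, -0.105, -0.001], [0.001, -0.002, -1.0]]
wrist_force: [1.1, -0.3, 1.0]
gripper_width: 1.0
t 2.05 tcp [ 0.4765 -0.1142  0.2402] F [ 1.1 -0.3  1. ] g 1.0 j [  6.   9. -18.   0. -63.   0.]
shift [-1.2348 -0.2163  0.1331] turn [-0.0005 -0.0003 -0.0003] mm [-370.4  -64.9   39.9] deg [-0.1  -0.06 -0.05]
```

```bash
python3 -m creep '[[1,-0.98,-0.17,0,0,0,0],[1,-0.98,-0.17,0,0,0,0],[1,-0.98,-0.17,0,0,0,0],[1,-0.98,-0.17,0,0,0,0],[1,-0.98,-0.17,0,0,0,0]]'; python3 plan.py 0.502 0.261 0.2 6.1
```

```text
time_s: 2.47
tcp_pos: [0.4899, 0.0939, 0.2405]
ee_rot: [[0.106, -0.994, 0.003], [-0.994, -0.106, -0.0], [0.001, -0.003, -1.0]]
wrist_force: [1.1, 0.2, -0.2]
gripper_width: 0.995
t 2.47 tcp [0.4899 0.0939 0.2405] F [ 1.1  0.2 -0.2] g 0.995 j [ 30.  10. -17.   0. -63. -24.]
shift [-0.5497 -0.0987  0.1348] turn [-0.0009 -0.0002 -0.0001] mm [-164.9  -29.6   40.5] deg [-0.15 -0.04 -0.02]
```

```bash
python3 -m creep '[[1,-0.55,-0.1,0.135,0,0,0],[1,-0.55,-0.1,0.135,0,0,0],[1,-0.55,-0.1,0.135,0,0,0],[1,-0.55,-0.1,0.135,0,0,0],[1,-0.55,-0.1,0.135,0,0,0]]'; python3 plan.py 0.502 0.261 0.086 6.1
python3 - <<'E'
from h import *
t=r.capture("top");crop(t,210,160,310,235,7,'pics/tA.png');s=r.capture("side");crop(s,230,110,320,220,5,'pics/sA.png')
E
```

```text
time_s: 2.88
tcp_pos: [0.5022, 0.266, 0.198]
ee_rot: [[0.11, -0.994, 0.002], [-0.994, -0.11, -0.001], [0.001, -0.002, -1.0]]
wrist_force: [-0.0, -0.9, -0.2]
gripper_width: 0.999
t 2.88 tcp [0.5022 0.266  0.198 ] F [-0.  -0.9 -0.2] g 0.999 j [ 44.  18. -11.   0. -60. -38.]
shift [0.0162 0.0034 0.3734] turn [-0.0006 -0.0002  0.0013] mm [  4.8   1.  112. ] deg [-0.12 -0.04  0.23]
```

View pics/sA.png

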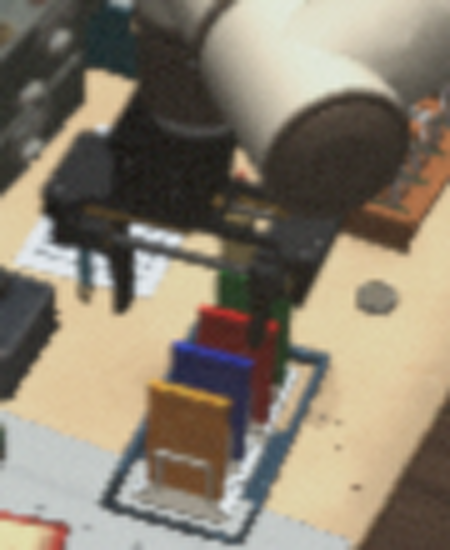

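View pics/tA.png

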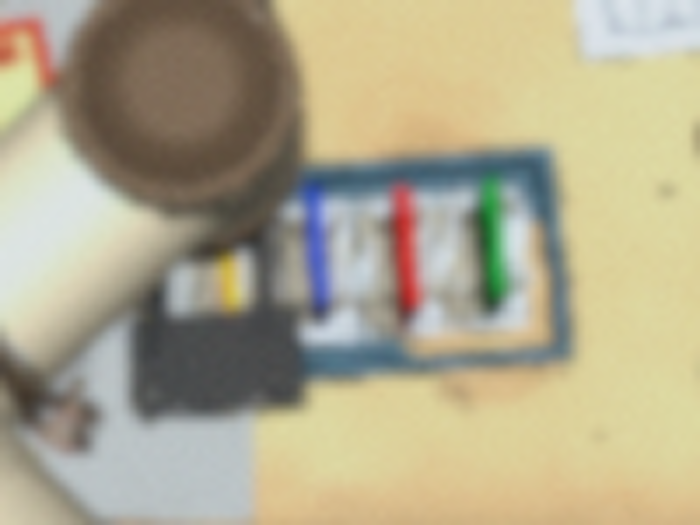

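Side crop: the fingers straddle the amber pane (its top is at crop (188,390)). In the top view the yellow edge is centred in the gripper. Now the descent.

```bash
python3 -m creep '[[1,0.015,0.003,0.12,0,0,0],[1,0.015,0.003,0.24,0,0,0],[1,0.015,0.003,0.33,0,0,0],[1,0.015,0.003,0.373,0,0,0],[1,0.015,0.003,0.373,0,0,0]]'; python3 plan.py 0.502 0.261 0.086 6.1
python3 -m creep '[[0.6,0,0,0,0,0,0],[0.6,0,0,0,0,0,0],[0.6,0,0,0,0,0,0],[0.6,0,0,0,0,0,0],[0.6,0,0,0,0,0,0]]'
```

```text
time_s: 3.4
tcp_pos: [0.5, 0.2549, 0.0842]
ee_rot: [[0.107, -0.994, -0.004], [-0.994, -0.106, -0.006], [0.006, 0.005, -1.0]]
wrist_force: [0.2, -0.3, -1.0]
gripper_width: 0.997
t 3.4 tcp [0.5    0.2549 0.0842] F [ 0.2 -0.3 -1. ] g 0.997 j [ 44.  25. -20.   0. -45. -38.]
shift [-0.0194 -0.0088 -0.0063] turn [ 0.0016 -0.0018  0.0001] mm [-5.8 -2.6 -1.9] deg [ 0.28 -0.33  0.01]
time_s: 3.82
tcp_pos: [0.5014, 0.2557, 0.0858]
ee_rot: [[0.107, -0.994, -0.0], [-0.994, -0.107, -0.003], [0.003, 0.001, -1.0]]
wrist_force: [2.2, -0.0, 1.5]
gripper_width: 0.704
```

```bash
python3 -m creep '[[0.9,0,0,0,0,0,0],[0.9,0,0,0,0,0,0],[0.9,-0.016,0,0,0,0,0],[0.9,-0.016,0,0,0,0,0],[0.9,-0.016,0,0,0,0,0]]'; python3 plan.py 0.502 0.260 0.086 6.1
python3 - <<'E'
from h import *
s=r.capture("side");crop(s,230,150,310,220,8,'pics/sB.png')
E
```

```text
time_s: 4.23
tcp_pos: [0.5006, 0.2608, 0.0857]
ee_rot: [[0.107, -0.994, -0.001], [-0.994, -0.107, -0.004], [0.004, 0.001, -1.0]]
wrist_force: [-0.2, 0.2, 0.4]
gripper_width: 0.889
t 4.23 tcp [0.5006 0.2608 0.0857] F [-0.2  0.2  0.4] g 0.889 j [ 44.  25. -19.   0. -46. -38.]
shift [ 0.003  -0.0042 -0.0011] turn [ 0.0004 -0.0011  0.0003] mm [ 0.9 -1.3 -0.3] deg [ 0.06 -0.2   0.06]
```

View pics/sB.png

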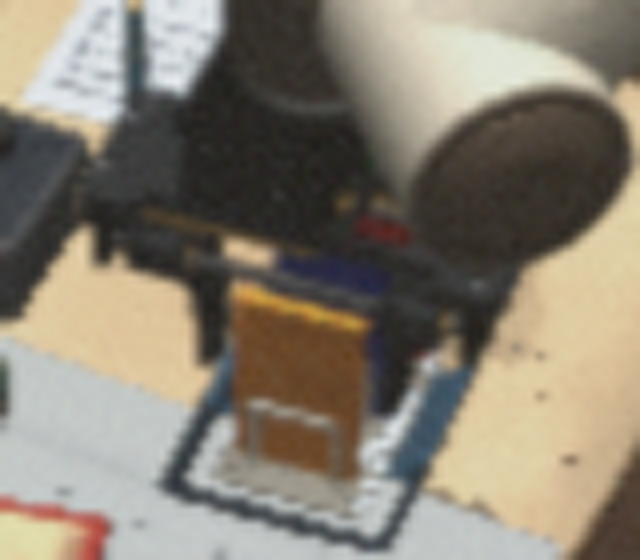

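The amber pane stands between the fingers at crop (300,370). Closing now.

```bash
python3 -m creep '[[0.6,0,0,0,0,0,0],[0.6,0,0,0,0,0,0],[0.6,0,0,0,0,0,0],[0.6,0,0,0,0,0,0],[0.6,0,0,0,0,0,0]]';python3 -m creep '[[0.6,0,0,-0.05,0,0,0],[0.6,0,0,-0.1,0,0,0],[0.6,0,0,-0.16,0,0,0],[0.6,0,0,-0.22,0,0,0],[0.6,0,0,-0.3,0,0,0]]'; python3 plan.py 0.502 0.10 0.26 6.1
```

```text
time_s: 4.7
tcp_pos: [0.5011, 0.2609, 0.0859]
ee_rot: [[0.107, -0.994, 0.0], [-0.994, -0.107, -0.003], [0.003, 0.0, -1.0]]
wrist_force: [0.5, -0.0, 0.0]
gripper_width: 0.687
time_s: 5.12
tcp_pos: [0.4997, 0.2603, 0.175]
ee_rot: [[0.107, -0.994, -0.004], [-0.994, -0.107, -0.006], [0.005, 0.004, -1.0]]
wrist_force: [0.6, -0.7, -1.6]
gripper_width: 0.688
t 5.12 tcp [0.4997 0.2603 0.175 ] F [ 0.6 -0.7 -1.6] g 0.688 j [ 44.  19. -13.   0. -57. -38.]
shift [ 0.5334  0.0507 -0.2805] turn [ 0.0014 -0.0016  0.0001] mm [160.   15.2 -84.1] deg [ 0.25 -0.29  0.03]
```

Held (opening 0.688, about 60 mm). Carrying it to the rack's rightmost slot, near (0.5096, -0.242).

```bash
python3 -m creep '[[0.6,0.1,0.01,-0.15,0,0,0],[0.6,0.25,0.02,-0.22,0,0,0],[0.6,0.4,0.03,-0.22,0,0,0],[0.6,0.53,0.04,-0.22,0,0,0],[0.6,0.66,0.05,-0.22,0,0,0]]'; python3 plan.py 0.509 -0.242 0.24 0.6
```

```text
time_s: 5.53
tcp_pos: [0.5051, 0.0759, 0.2425]
ee_rot: [[0.108, -0.994, -0.003], [-0.994, -0.108, -0.005], [0.004, 0.003, -1.0]]
wrist_force: [0.3, 0.0, -1.1]
gripper_width: 0.686
t 5.53 tcp [0.5051 0.0759 0.2425] F [ 0.3  0.  -1.1] g 0.686 j [ 27.  11. -15.   0. -64. -21.]
shift [1.055  0.1013 0.0132] turn [ 0.001  -0.0014  0.031 ] mm [316.5  30.4   3.9] deg [ 0.19 -0.26  5.58]
```

```bash
python3 -m creep '[[0.6,0.14,0.01,0,0,0,0.01],[0.6,0.28,0.03,0,0,0,0.02],[0.6,0.42,0.04,0,0,0,0.03],[0.6,0.56,0.05,0,0,0,0.031],[0.6,0.65,0.06,0,0,0,0.031]]'; python3 plan.py 0.509 -0.242 0.24 0.6
```

```text
time_s: 5.95
tcp_pos: [0.5072, -0.1225, 0.2431]
ee_rot: [[0.009, -1.0, -0.004], [-1.0, -0.009, -0.004], [0.004, 0.004, -1.0]]
wrist_force: [0.9, 0.7, -1.2]
gripper_width: 0.687
t 5.95 tcp [ 0.5072 -0.1225  0.2431] F [ 0.9  0.7 -1.2] g 0.687 j [  4.  12. -14.   0. -65.  -4.]
shift [ 0.3982 -0.0026  0.0119] turn [ 0.0014 -0.0014 -0.0006] mm [119.4  -0.8   3.6] deg [ 0.24 -0.25 -0.11]
```

```bash
python3 -m creep '[[0.6,0.13,0,0.01,0,0,0],[0.6,0.26,0,0.05,0,0,0],[0.6,0.37,0,0.1,0,0,0],[0.6,0.398,0,0.15,0,0,0],[0.6,0.398,0,0.15,0,0,0]]'; python3 -m creep '[[0.6,0,0,0,0,0,0]]';  python3 plan.py 0.509 -0.242 0.16 0.6
python3 - <<'E'
from h import *
t=r.capture("top");crop(t,310,160,410,235,7,'pics/tC.png');s=r.capture("side");crop(s,270,90,350,170,8,'pics/sC.png')
E
```

```text
time_s: 6.37
tcp_pos: [0.5051, -0.2438, 0.1944]
ee_rot: [[0.003, -1.0, -0.012], [-1.0, -0.003, -0.002], [0.002, 0.012, -1.0]]
wrist_force: [-0.6, -0.2, -1.0]
gripper_width: 0.681
time_s: 6.45
tcp_pos: [0.5046, -0.2441, 0.1938]
ee_rot: [[0.002, -1.0, -0.014], [-1.0, -0.002, -0.001], [0.001, 0.014, -1.0]]
wrist_force: [-0.3, -0.0, -0.7]
gripper_width: 0.685
t 6.45 tcp [ 0.5046 -0.2441  0.1938] F [-0.3 -0.  -0.7] g 0.685 j [ -9.  18. -12.   0. -60.   9.]
shift [-0.0071 -0.0164  0.1124] turn [ 0.0045 -0.0004 -0.0026] mm [-2.1 -4.9 33.7] deg [ 0.81 -0.06 -0.47]
```

View pics/sC.png

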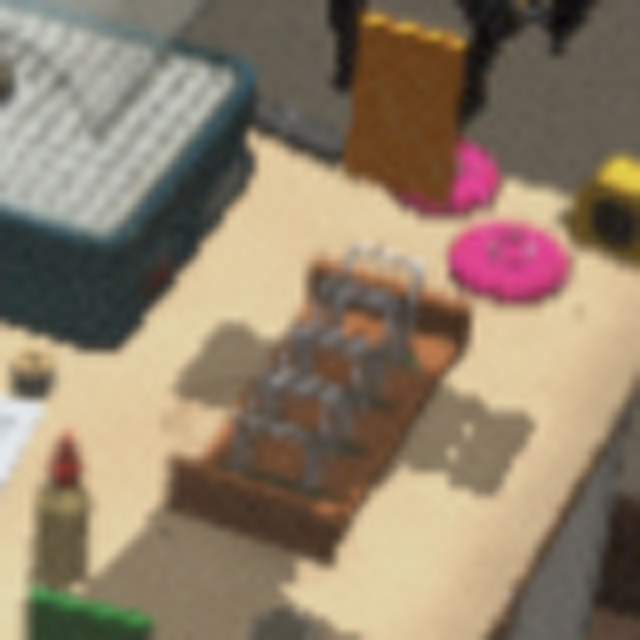

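View pics/tC.png

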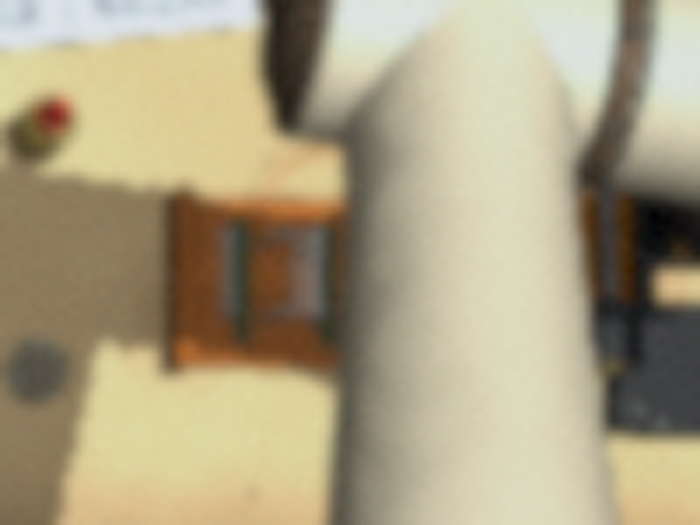

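Side crop: the amber pane hangs upright at (410,110), with the rack below it. I'll compare the prediction with the picture to get the camera/robot bias.

Run:
```python
from fit import *
def px(l,x0,y0,f): return np.array(l,float)/f+[x0-.5+.5/f,y0-.5+.5/f]
s=r.sense();x,y,z=s['tcp_pos'];z0=z-.077
P=W((x,y,0.004),[[.03,.004,z0-0],[-.03,.004,z0],[.03,.004,z0+.1],[-.03,.004,z0+.1]])
print(proj("side",P).round(1));print(px([[347,175],[442,202],[362,25],[464,50]],270,90,8).round(1))
# slot wires of the last slot predicted mouth z=.062, x +-22, y +-15.5
for yy in(.066,.022,-.022,-.066):
  Q=W((.509,-.176,.009),[[.022,yy+.0155,.062],[-.022,yy+.0155,.062],[.022,yy-.0155,.062],[-.022,yy-.0155,.062]])
  print((proj("side",Q)-[270-.5,90-.5]).dot(8).round(0).tolist())
```

```text
[[311.8 111.1]
 [325.  114.9]
 [314.1  90.9]
 [327.8  94.7]]
[[312.9 111.4]
 [324.8 114.8]
 [314.8  92.7]
 [327.6  95.8]]
[[232.0, 406.0], [311.0, 430.0], [255.0, 373.0], [333.0, 397.0]]
[[264.0, 359.0], [342.0, 383.0], [286.0, 328.0], [364.0, 351.0]]
[[295.0, 314.0], [372.0, 338.0], [316.0, 284.0], [393.0, 307.0]]
[[325.0, 271.0], [402.0, 294.0], [346.0, 241.0], [422.0, 263.0]]
```

```bash
python3 plan.py 0.510 -0.242 0.125 1.0; python3 -m creep '[[0.6,-0.007,-0.017,0.08,0.0045,0,0],[0.6,-0.007,-0.017,0.15,0.0045,0,0],[0.6,-0.007,-0.017,0.2,0.0045,0,0],[0.6,-0.007,-0.017,0.22,0.0045,0,0],[0.6,-0.007,-0.017,0.22,0.0045,0,0]]';  python3 plan.py 0.510 -0.242 0.09 1.0
python3 - <<'E'
from h import *
s=r.capture("side");crop(s,270,90,350,170,8,'pics/sD.png')
E
```

```text
t 6.55 tcp [ 0.5047 -0.2432  0.1942] F [ 0.1 -0.9 -1. ] g 0.687 j [ -9.  18. -12.   0. -60.   9.]
shift [-0.0042 -0.0207  0.2303] turn [ 0.0043 -0.0003 -0.0044] mm [-1.3 -6.2 69.1] deg [ 0.78 -0.05 -0.79]
time_s: 6.97
tcp_pos: [0.5087, -0.2401, 0.1275]
ee_rot: [[0.005, -1.0, -0.001], [-1.0, -0.005, -0.001], [0.001, 0.001, -1.0]]
wrist_force: [-0.5, -0.4, -0.8]
gripper_width: 0.686
t 6.97 tcp [ 0.5087 -0.2401  0.1275] F [-0.5 -0.4 -0.8] g 0.686 j [ -9.  22. -17.   0. -51.   9.]
shift [ 0.0063 -0.0046  0.1251] turn [ 0.0004 -0.0002 -0.0039] mm [ 1.9 -1.4 37.5] deg [ 0.07 -0.04 -0.7 ]
```

View pics/sD.png

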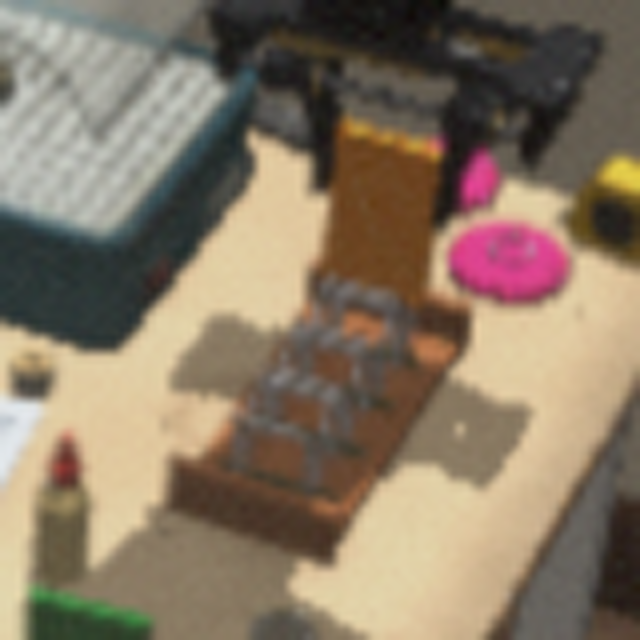

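The pane has entered the last slot's mouth: the inner hoop is in front of it and the outer one hidden behind. Going on down in small steps.

```bash
python3 -m creep '[[0.6,0.005,-0.004,0.03,0,0,-0.004],[0.6,0.005,-0.004,0.06,0,0,-0.004],[0.6,0.005,-0.004,0.09,0,0,-0.004],[0.6,0.005,-0.004,0.1,0,0,-0.004],[0.6,0.005,-0.004,0.1,0,0,-0.004]]';  python3 plan.py 0.510 -0.242 0.09 1.0
```

```text
time_s: 7.43
tcp_pos: [0.5099, -0.2419, 0.0974]
ee_rot: [[0.018, -1.0, -0.002], [-1.0, -0.018, -0.001], [0.001, 0.002, -1.0]]
wrist_force: [0.3, 0.0, -0.8]
gripper_width: 0.685
t 7.43 tcp [ 0.5099 -0.2419  0.0974] F [ 0.3  0.  -0.8] g 0.685 j [ -9.  24. -19.   0. -47.  10.]
shift [ 0.0002 -0.0005  0.0246] turn [ 0.0005 -0.0003  0.0001] mm [ 0.1 -0.2  7.4] deg [ 0.1  -0.05  0.01]
```

No lateral force. Next, about 7 mm down, slowly.

```bash
python3 -m creep '[[0.6,0,0,0.006,0,0,0],[0.6,0,0,0.011,0,0,0],[0.6,0,0,0.016,0,0,0],[0.6,0,0,0.02,0,0,0],[0.6,0,0,0.022,0,0,0]]'; python3 -m creep '[[0.6,0,0,0.003,0,0,0],[0.6,0,0,0.005,0,0,0],[0.6,0,0,0.006,0,0,0]]'; python3 plan.py 0.510 -0.242 0.089 1.0
```

```text
time_s: 7.85
tcp_pos: [0.5099, -0.242, 0.0908]
ee_rot: [[0.018, -1.0, -0.002], [-1.0, -0.018, -0.001], [0.001, 0.002, -1.0]]
wrist_force: [-0.5, 1.2, -1.3]
gripper_width: 0.685
time_s: 8.1
tcp_pos: [0.5099, -0.242, 0.0889]
ee_rot: [[0.018, -1.0, -0.002], [-1.0, -0.018, -0.001], [0.001, 0.002, -1.0]]
wrist_force: [-0.4, -0.4, -1.2]
gripper_width: 0.688
t 8.1 tcp [ 0.5099 -0.242   0.0889] F [-0.4 -0.4 -1.2] g 0.688 j [ -9.  25. -19.   0. -46.  10.]
shift [ 0.0001 -0.0005 -0.0002] turn [ 0.0005 -0.0003  0.    ] mm [ 0.  -0.1 -0.1] deg [ 0.09 -0.05  0.01]
```

Not quite on the floor yet, so 1 mm at a time until the force shows contact.

```bash
python3 -m creep '[[0.6,0,0,0.003,0,0,0],[0.6,0,0,0.004,0,0,0]]'; python3 -m creep '[[0.6,0,0,0.003,0,0,0],[0.6,0,0,0.004,0,0,0]]'
```

```text
time_s: 8.27
tcp_pos: [0.51, -0.2422, 0.0887]
ee_rot: [[0.018, -1.0, -0.002], [-1.0, -0.018, -0.001], [0.001, 0.002, -1.0]]
wrist_force: [-1.4, 0.5, 6.0]
gripper_width: 0.686
time_s: 8.43
tcp_pos: [0.51, -0.2423, 0.0887]
ee_rot: [[0.019, -1.0, -0.002], [-1.0, -0.019, -0.002], [0.002, 0.002, -1.0]]
wrist_force: [-2.0, 1.4, 7.3]
gripper_width: 0.685
```

Floor contact at 0.0887, as predicted. Releasing and checking.

```bash
python3 -m creep '[[0.72,0,0,0,0,0,0],[0.76,0,0,0,0,0,0],[0.85,0,0,0,0,0,0],[0.95,0,0,0,0,0,0],[1,0,0,0,0,0,0]]'; python3 -m creep '[[1,0,0,0,0,0,0],[1,0,0,-0.06,0,0,0],[1,0,0,-0.15,0,0,0],[1,0,0,-0.25,0,0,0],[1,0,0,-0.37,0,0,0]]';python3 -m creep '[[1,-0.14,0,-0.1,0,0,0],[1,-0.28,0,-0.14,0,0,0],[1,-0.42,0,-0.14,0,0,0],[1,-0.56,0,-0.14,0,0,0],[1,-0.7,0,-0.14,0,0,0]]'; python3 plan.py 0.506 0.2165 0.2 6.1
python3 - <<'E'
from h import *
s=r.capture("side");crop(s,270,90,350,170,8,'pics/sE.png')
E
```

```text
time_s: 8.85
tcp_pos: [0.51, -0.2423, 0.0884]
ee_rot: [[0.019, -1.0, -0.002], [-1.0, -0.019, -0.002], [0.002, 0.002, -1.0]]
wrist_force: [0.3, -0.0, -0.0]
gripper_width: 0.9
time_s: 9.27
tcp_pos: [0.5091, -0.2417, 0.199]
ee_rot: [[0.018, -1.0, -0.006], [-1.0, -0.018, -0.001], [0.001, 0.006, -1.0]]
wrist_force: [0.3, -0.5, -1.0]
gripper_width: 1.003
time_s: 9.68
tcp_pos: [0.5054, -0.0421, 0.2416]
ee_rot: [[0.017, -1.0, -0.004], [-1.0, -0.017, -0.0], [0.0, 0.004, -1.0]]
wrist_force: [0.6, 0.1, -0.4]
gripper_width: 0.997
t 9.68 tcp [ 0.5054 -0.0421  0.2416] F [ 0.6  0.1 -0.4] g 0.997 j [ 14.  11. -15.  -0. -64. -13.]
shift [-0.862  -0.0176  0.1383] turn [ 0.0013 -0.     -0.0283] mm [-258.6   -5.3   41.5] deg [ 0.23 -0.01 -5.1 ]
```

View pics/sE.png

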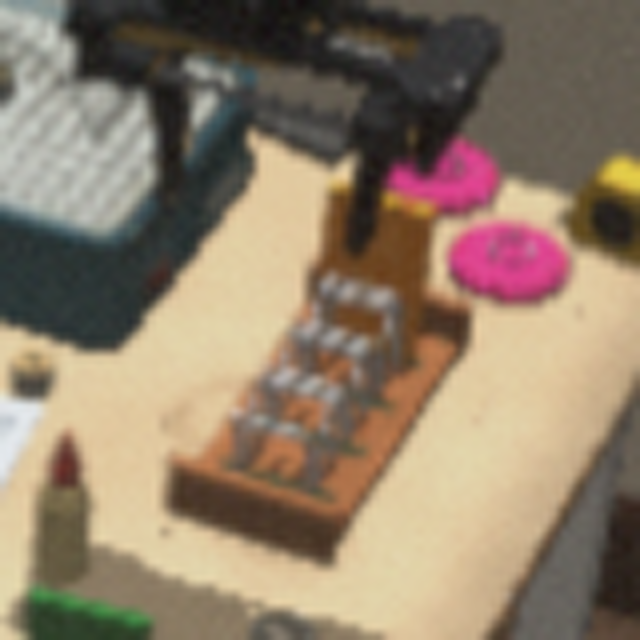

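Side crop: amber stands upright in the far slot at (375,260). Next, blue.

```bash
python3 -m creep '[[1,-0.14,0,0,0,0,-0.01],[1,-0.28,-0.01,0,0,0,-0.02],[1,-0.42,-0.01,0,0,0,-0.028],[1,-0.56,-0.015,0,0,0,-0.028],[1,-0.7,-0.016,0,0,0,-0.028]]';python3 plan.py 0.505 0.2165 0.2 6.1
```

```text
time_s: 10.15
tcp_pos: [0.5053, 0.1664, 0.2419]
ee_rot: [[0.112, -0.994, -0.003], [-0.994, -0.112, 0.002], [-0.002, 0.003, -1.0]]
wrist_force: [2.2, -0.2, 0.7]
gripper_width: 1.0
t 10.15 tcp [0.5053 0.1664 0.2419] F [ 2.2 -0.2  0.7] g 1.0 j [ 36.  13. -12.  -0. -65. -29.]
shift [-0.1657 -0.0182  0.1399] turn [0.0009 0.0007 0.0017] mm [-49.7  -5.5  42. ] deg [0.16 0.13 0.31]
```

```bash
python3 -m creep '[[1,-0.1,-0.01,0.03,0,0,0],[1,-0.166,-0.018,0.1,0,0,0],[1,-0.166,-0.018,0.14,0,0,0],[1,-0.166,-0.018,0.14,0,0,0],[1,-0.166,-0.018,0.14,0,0,0]]';python3 plan.py 0.505 0.2165 0.086 6.1
python3 - <<'E'
from h import *
t=r.capture("top");crop(t,210,160,310,235,7,'pics/tF.png');s=r.capture("side");crop(s,230,140,310,220,8,'pics/sF.png')
E
```

```text
time_s: 10.57
tcp_pos: [0.5047, 0.2164, 0.1994]
ee_rot: [[0.112, -0.994, -0.004], [-0.994, -0.112, 0.0], [-0.001, 0.004, -1.0]]
wrist_force: [0.5, -0.2, 0.6]
gripper_width: 1.0
t 10.57 tcp [0.5047 0.2164 0.1994] F [ 0.5 -0.2  0.6] g 1.0 j [ 40.  17. -14.  -0. -60. -33.]
shift [ 1.000e-04 -2.800e-03  3.779e-01] turn [0.0014 0.0003 0.0019] mm [  0.   -0.8 113.4] deg [0.25 0.05 0.34]
```

View pics/sF.png

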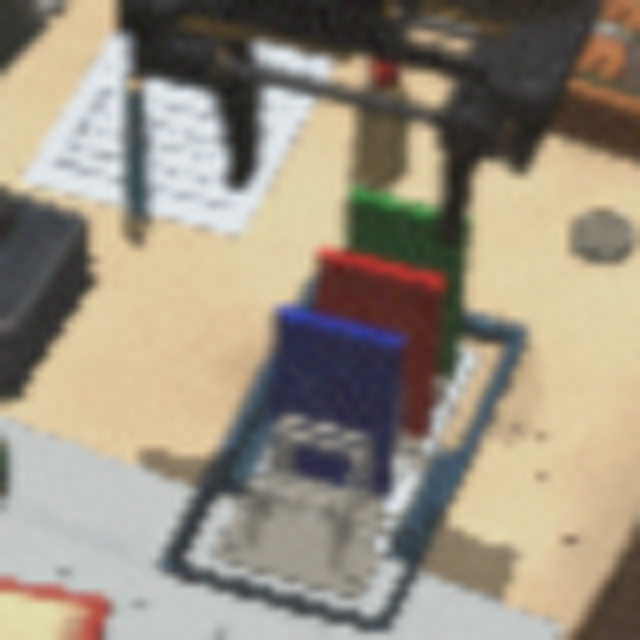

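View pics/tF.png

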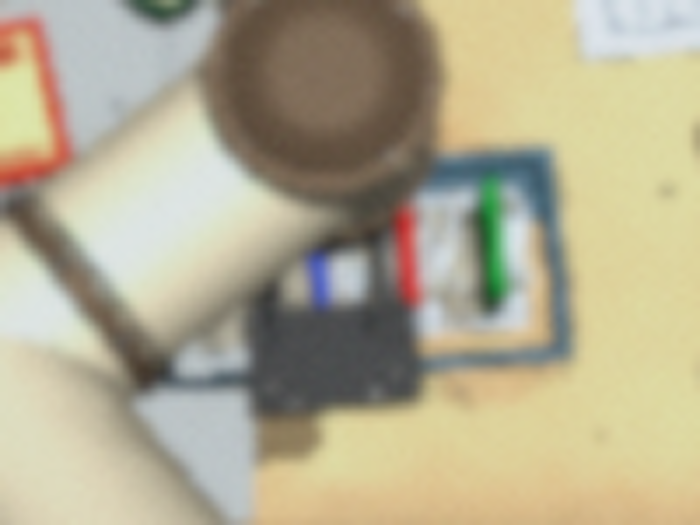

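The blue pane is centred under the gripper (side crop (340,400), top crop (318,278)). Descending.

```bash
python3 -m creep '[[1,0,-0.003,0.12,0.001,0,0],[1,0,-0.003,0.24,0.001,0,0],[1,0,-0.003,0.33,0.001,0,0],[1,0,-0.003,0.378,0.001,0,0],[1,0,-0.003,0.378,0.001,0,0]]'; python3 plan.py 0.505 0.2165 0.086 6.1
```

```text
time_s: 11.08
tcp_pos: [0.505, 0.2148, 0.0852]
ee_rot: [[0.109, -0.994, -0.003], [-0.994, -0.109, -0.0], [-0.0, 0.003, -1.0]]
wrist_force: [0.8, 0.6, -0.2]
gripper_width: 0.999
t 11.08 tcp [0.505  0.2148 0.0852] F [ 0.8  0.6 -0.2] g 0.999 j [ 40.  24. -21.  -0. -45. -34.]
shift [-0.0058 -0.0005 -0.0026] turn [0.0009 0.     0.0009] mm [-1.7 -0.2 -0.8] deg [0.17 0.   0.16]
```

```bash
python3 -m creep '[[0.85,-0.005,0,-0.0025,0,0,0],[0.75,-0.005,0,-0.0025,0,0,0],[0.6,-0.005,0,-0.0025,0,0,0],[0.6,-0.005,0,-0.0025,0,0,0],[0.6,-0.005,0,-0.0025,0,0,0]]'; python3 -m creep '[[0.6,0,0,0,0,0,0],[0.6,0,0,0,0,0,0],[0.6,0,0,0,0,0,0]]';python3 plan.py 0.505 0.2165 0.086 6.1
```

```text
time_s: 11.5
tcp_pos: [0.5056, 0.2167, 0.0872]
ee_rot: [[0.109, -0.994, -0.001], [-0.994, -0.109, 0.001], [-0.001, 0.0, -1.0]]
wrist_force: [1.9, -0.4, 1.4]
gripper_width: 0.706
time_s: 11.75
tcp_pos: [0.5054, 0.2167, 0.0873]
ee_rot: [[0.109, -0.994, -0.001], [-0.994, -0.109, 0.001], [-0.002, 0.0, -1.0]]
wrist_force: [0.5, 0.5, -0.2]
gripper_width: 0.69
t 11.75 tcp [0.5054 0.2167 0.0873] F [ 0.5  0.5 -0.2] g 0.69 j [ 40.  24. -21.  -0. -45. -34.]
shift [0.0004 0.0015 0.0045] turn [0.0002 0.0005 0.0009] mm [0.1 0.5 1.3] deg [0.03 0.09 0.16]
```

```bash
python3 -m creep '[[0.6,0,0,-0.05,0,0,0],[0.6,0,0,-0.13,0,0,0],[0.6,0,0,-0.24,0,0,0],[0.6,0,0,-0.36,0,0,0],[0.6,0.03,0,-0.46,0,0,0]]'; python3 -m creep '[[0.6,0.12,0.01,-0.06,0,0,0.01],[0.6,0.26,0.02,-0.06,0,0,0.02],[0.6,0.4,0.03,-0.06,0,0,0.028],[0.6,0.53,0.04,-0.06,0,0,0.028],[0.6,0.66,0.05,-0.06,0,0,0.028]]';python3 plan.py 0.5095 -0.198 0.24 1.0
```

```text
time_s: 12.17
tcp_pos: [0.5067, 0.2083, 0.2274]
ee_rot: [[0.111, -0.994, 0.001], [-0.994, -0.111, 0.002], [-0.002, -0.001, -1.0]]
wrist_force: [0.5, 0.2, -0.8]
gripper_width: 0.684
time_s: 12.58
tcp_pos: [0.5129, 0.0081, 0.2451]
ee_rot: [[0.023, -1.0, 0.0], [-1.0, -0.023, 0.002], [-0.002, -0.0, -1.0]]
wrist_force: [0.6, -1.1, -1.0]
gripper_width: 0.687
t 12.58 tcp [0.5129 0.0081 0.2451] F [ 0.6 -1.1 -1. ] g 0.687 j [ 19.  11. -14.  -0. -65. -18.]
shift [0.6866 0.0276 0.0154] turn [-0.0001  0.0007  0.0019] mm [206.    8.3   4.6] deg [-0.02  0.13  0.35]
```

```bash
python3 -m creep '[[0.6,0.14,0.01,0,0,0,0.002],[0.6,0.28,0.02,0,0,0,0.002],[0.6,0.42,0.028,0,0,0,0.002],[0.6,0.55,0.028,0,0,0,0.002],[0.6,0.65,0.028,0.02,0,0,0.002]]'; python3 -m creep '[[0.6,0.06,0,0.04,0,0,0],[0.6,0.06,0,0.12,0,0,0],[0.6,0.06,0,0.17,0,0,0],[0.6,0.06,0,0.17,0,0,0],[0.6,0.06,0,0.17,0,0,0]]'; python3 plan.py 0.5095 -0.198 0.135 1.0
```

```text
time_s: 13.0
tcp_pos: [0.509, -0.19, 0.2396]
ee_rot: [[0.016, -1.0, 0.002], [-1.0, -0.016, 0.001], [-0.001, -0.002, -1.0]]
wrist_force: [0.6, 0.5, -0.4]
gripper_width: 0.691
time_s: 13.42
tcp_pos: [0.5089, -0.208, 0.1879]
ee_rot: [[0.016, -1.0, -0.0], [-1.0, -0.016, 0.001], [-0.001, 0.0, -1.0]]
wrist_force: [-0.1, 0.5, -0.7]
gripper_width: 0.686
t 13.42 tcp [ 0.5089 -0.208   0.1879] F [-0.1  0.5 -0.7] g 0.686 j [ -5.  17. -15.  -0. -58.   6.]
shift [-0.0331 -0.0027  0.1765] turn [ 0.      0.0005 -0.0005] mm [-9.9 -0.8 52.9] deg [ 0.    0.08 -0.09]
```

```bash
python3 -m creep '[[0.6,-0.033,-0.003,0,0,0,0],[0.6,-0.033,-0.003,0.06,0,0,0],[0.6,-0.033,-0.003,0.12,0,0,0],[0.6,-0.033,-0.003,0.176,0,0,0],[0.6,-0.033,-0.003,0.176,0,0,0]]'; python3 plan.py 0.5095 -0.198 0.092 1.0
python3 - <<'E'
from h import *
s=r.capture("side");crop(s,270,90,350,170,8,'pics/sG.png')
E
```

```text
time_s: 13.83
tcp_pos: [0.5083, -0.1966, 0.1334]
ee_rot: [[0.017, -1.0, -0.004], [-1.0, -0.017, 0.003], [-0.003, 0.004, -1.0]]
wrist_force: [-0.8, 0.6, -1.0]
gripper_width: 0.687
t 13.83 tcp [ 0.5083 -0.1966  0.1334] F [-0.8  0.6 -1. ] g 0.687 j [ -4.  20. -19.  -0. -51.   5.]
shift [ 0.0051 -0.0043  0.138 ] turn [ 0.0013  0.0009 -0.0003] mm [ 1.5 -1.3 41.4] deg [ 0.23  0.16 -0.05]
```

View pics/sG.png

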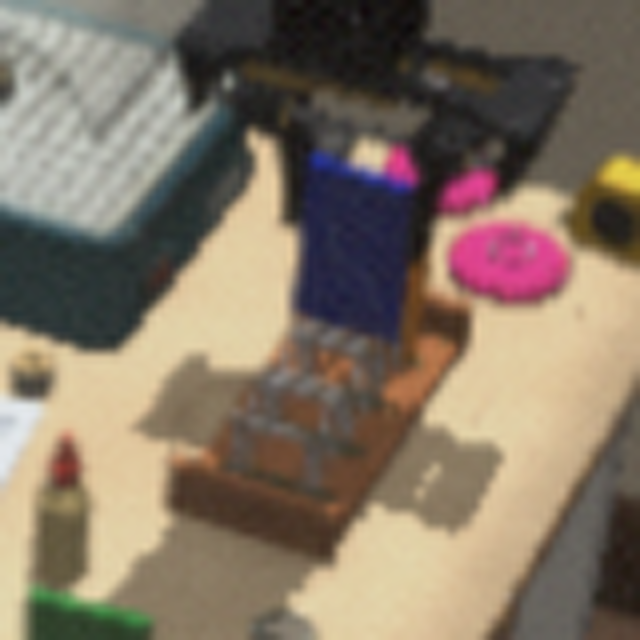

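Blue is over the second slot from the right, with three hoops visible in front of it. Descending.

```bash
python3 -m creep '[[0.6,0.004,-0.004,0.03,0.001,0,0],[0.6,0.004,-0.004,0.06,0.001,0,0],[0.6,0.004,-0.004,0.09,0.001,0,0],[0.6,0.004,-0.004,0.115,0.001,0,0],[0.6,0.004,-0.004,0.115,0.001,0,0]]';  python3 plan.py 0.5095 -0.198 0.09 1.0;python3 -m creep '[[0.6,0,0,0.005,0,0,0],[0.6,0,0,0.01,0,0,0],[0.6,0,0,0.015,0,0,0],[0.6,0,0,0.02,0,0,0]]'
```

```text
time_s: 14.3
tcp_pos: [0.5093, -0.198, 0.0987]
ee_rot: [[0.017, -1.0, -0.002], [-1.0, -0.017, 0.002], [-0.002, 0.002, -1.0]]
wrist_force: [0.3, 0.2, -1.0]
gripper_width: 0.683
t 14.3 tcp [ 0.5093 -0.198   0.0987] F [ 0.3  0.2 -1. ] g 0.683 j [ -4.  23. -21.  -0. -46.   5.]
shift [ 0.0001 -0.0006  0.029 ] turn [ 0.0007  0.0008 -0.0003] mm [ 0.  -0.2  8.7] deg [ 0.12  0.14 -0.05]
time_s: 14.63
tcp_pos: [0.5096, -0.1981, 0.0929]
ee_rot: [[0.017, -1.0, -0.001], [-1.0, -0.017, 0.002], [-0.002, 0.001, -1.0]]
wrist_force: [0.1, -0.1, -0.4]
gripper_width: 0.686
```

```bash
python3 -m creep '[[0.6,0,0,0.004,0,0,0],[0.6,0,0,0.007,0,0,0],[0.6,0,0,0.008,0,0,0]]';  python3 -m creep '[[0.6,0,0,0.003,0,0,0],[0.6,0,0,0.004,0,0,0]]'
```

```text
time_s: 14.88
tcp_pos: [0.5096, -0.198, 0.0904]
ee_rot: [[0.017, -1.0, -0.001], [-1.0, -0.017, 0.002], [-0.002, 0.001, -1.0]]
wrist_force: [-0.2, 0.7, -0.3]
gripper_width: 0.682
time_s: 15.05
tcp_pos: [0.5098, -0.1982, 0.0901]
ee_rot: [[0.017, -1.0, -0.001], [-1.0, -0.017, 0.002], [-0.002, 0.001, -1.0]]
wrist_force: [-1.4, -0.2, 5.5]
gripper_width: 0.686
```

Contact at 0.0901, as predicted. Releasing.

```bash
python3 -m creep '[[0.72,0,0,0,0,0,0],[0.76,0,0,0,0,0,0],[0.85,0,0,0,0,0,0],[0.95,0,0,0,0,0,0],[1,0,0,0,0,0,0]]'; python3 -m creep '[[1,0,0,0,0,0,0],[1,0,0,-0.06,0,0,0],[1,0,0,-0.15,0,0,0],[1,0,0,-0.25,0,0,0],[1,0,0,-0.37,0,0,0]]';python3 -m creep '[[1,-0.14,0,-0.1,0,0,0],[1,-0.28,0,-0.14,0,0,-0.01],[1,-0.42,0,-0.14,0,0,-0.02],[1,-0.56,0,-0.14,0,0,-0.028],[1,-0.7,0,-0.14,0,0,-0.028]]'; python3 plan.py 0.507 0.173 0.2 6.1
python3 - <<'E'
from h import *
s=r.capture("side");crop(s,270,90,350,170,8,'pics/sH.png')
E
```

```text
time_s: 15.47
tcp_pos: [0.5097, -0.1982, 0.09]
ee_rot: [[0.017, -1.0, -0.001], [-1.0, -0.017, 0.002], [-0.002, 0.001, -1.0]]
wrist_force: [-0.5, 0.4, -0.2]
gripper_width: 0.906
time_s: 15.88
tcp_pos: [0.5087, -0.1982, 0.2007]
ee_rot: [[0.017, -1.0, -0.005], [-1.0, -0.017, 0.002], [-0.003, 0.005, -1.0]]
wrist_force: [1.1, 1.2, -0.7]
gripper_width: 0.997
time_s: 16.3
tcp_pos: [0.5053, 0.0014, 0.244]
ee_rot: [[0.105, -0.994, -0.003], [-0.994, -0.105, 0.003], [-0.003, 0.003, -1.0]]
wrist_force: [0.1, 0.0, -0.2]
gripper_width: 1.0
t 16.3 tcp [0.5053 0.0014 0.244 ] F [ 0.1  0.  -0.2] g 1.0 j [ 18.  10. -15.  -0. -65. -12.]
shift [-0.5679 -0.066   0.1483] turn [ 0.001   0.0011 -0.0005] mm [-170.4  -19.8   44.5] deg [ 0.18  0.2  -0.09]
```

View pics/sH.png

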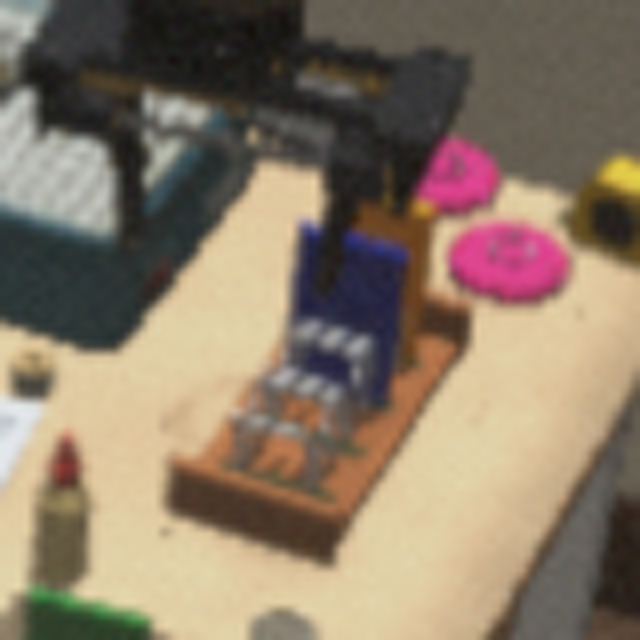

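Blue stands upright in slot -22. Next, red.

```bash
python3 -m creep '[[1,-0.14,-0.02,0,0,0,0],[1,-0.28,-0.035,0,0,0,0],[1,-0.42,-0.05,0,0,0,0],[1,-0.53,-0.066,0,0,0,0],[1,-0.568,-0.066,0.03,0,0,0]]';python3 -m creep '[[1,0,0,0.04,0,0,0],[1,0,0,0.1,0,0,0],[1,0,0,0.11,0,0,0],[1,0,0,0.11,0,0,0]]';python3 plan.py 0.507 0.173 0.086 6.1
python3 - <<'E'
from h import *
t=r.capture("top");crop(t,210,160,310,235,7,'pics/tI.png');s=r.capture("side");crop(s,230,140,310,220,8,'pics/sI.png')
E
```

```text
time_s: 16.77
tcp_pos: [0.508, 0.1836, 0.2371]
ee_rot: [[0.115, -0.993, 0.002], [-0.993, -0.115, 0.008], [-0.008, -0.003, -1.0]]
wrist_force: [0.7, -1.0, 0.1]
gripper_width: 1.002
time_s: 17.1
tcp_pos: [0.5072, 0.1831, 0.2026]
ee_rot: [[0.115, -0.993, -0.001], [-0.993, -0.115, 0.006], [-0.006, 0.0, -1.0]]
wrist_force: [-0.1, 0.8, -0.0]
gripper_width: 1.003
t 17.1 tcp [0.5072 0.1831 0.2026] F [-0.1  0.8 -0. ] g 1.003 j [ 37.  15. -15.  -0. -60. -30.]
shift [0.0355 0.0046 0.3884] turn [0.0001 0.0018 0.0027] mm [ 10.7   1.4 116.5] deg [0.01 0.33 0.48]
```

View pics/tI.png

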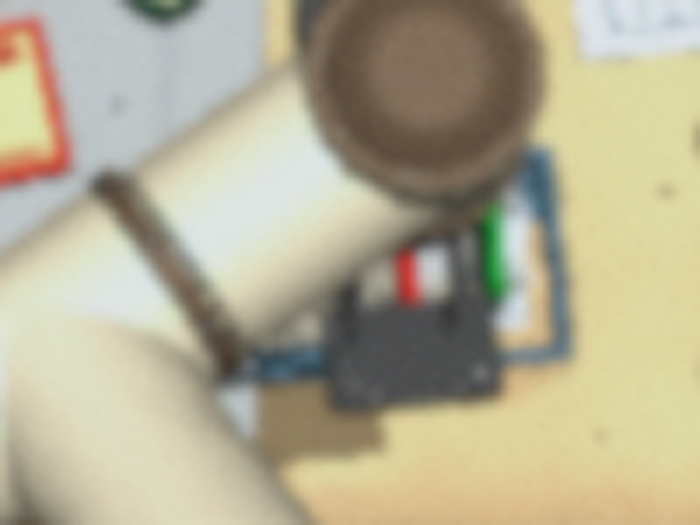

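View pics/sI.png

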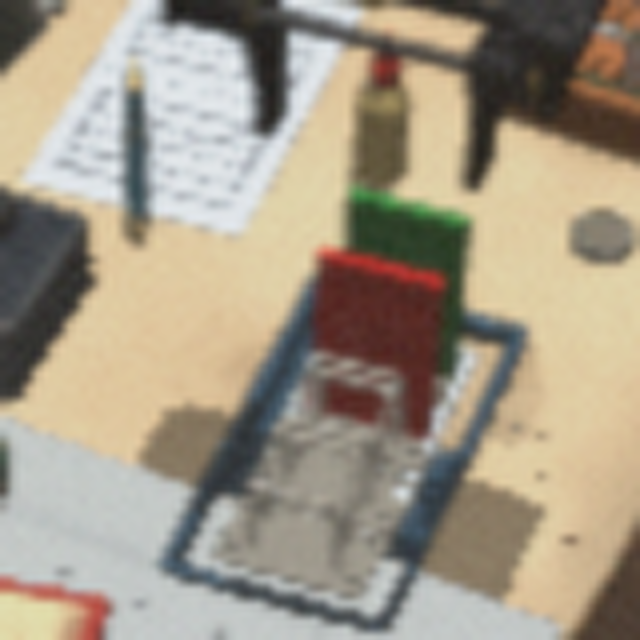

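Red is under the gripper at side crop (380,330), but TCP y is about 10 mm too far left. I'll correct that at height, then descend.

```bash
python3 -m creep '[[1,0.035,0.005,0.02,0,0.002,0.003],[1,0.035,0.005,0.06,0,0.002,0.003],[1,0.035,0.005,0.1,0,0.002,0.003],[1,0.035,0.005,0.1,0,0.002,0.003]]';python3 plan.py 0.507 0.173 0.086 6.1
```

```text
time_s: 17.53
tcp_pos: [0.5072, 0.1714, 0.1729]
ee_rot: [[0.103, -0.995, 0.001], [-0.995, -0.103, -0.0], [0.0, -0.001, -1.0]]
wrist_force: [-0.8, 0.4, -1.5]
gripper_width: 1.001
t 17.53 tcp [0.5072 0.1714 0.1729] F [-0.8  0.4 -1.5] g 1.001 j [ 36.  17. -18.   0. -55. -30.]
shift [-5.400e-03  2.000e-04  2.896e-01] turn [-0.0002 -0.0001 -0.001 ] mm [-1.6  0.1 86.9] deg [-0.03 -0.01 -0.19]
```

```bash
python3 -m creep '[[1,-0.005,0,0.1,0,0,0],[1,-0.005,0,0.2,0,0,0],[1,-0.005,0,0.27,0,0,0],[1,-0.005,0,0.289,0,0,0],[1,-0.005,0,0.289,0,0,0]]'; python3 plan.py 0.507 0.173 0.086 6.1
```

```text
time_s: 17.95
tcp_pos: [0.5067, 0.1721, 0.0854]
ee_rot: [[0.103, -0.995, -0.002], [-0.995, -0.103, -0.002], [0.002, 0.002, -1.0]]
wrist_force: [0.3, 0.5, -0.0]
gripper_width: 1.001
t 17.95 tcp [0.5067 0.1721 0.0854] F [ 0.3  0.5 -0. ] g 1.001 j [ 36.  23. -23.   0. -44. -30.]
shift [-0.003  -0.0012 -0.0019] turn [ 0.0006 -0.0006 -0.0012] mm [-0.9 -0.3 -0.6] deg [ 0.1  -0.1  -0.21]
```

```bash
python3 -m creep '[[0.85,-0.003,0,-0.002,0,0,0],[0.75,-0.003,0,-0.002,0,0,0],[0.6,-0.003,0,-0.002,0,0,0],[0.6,-0.003,0,-0.002,0,0,0],[0.6,-0.003,0,-0.002,0,0,0]]'; python3 -m creep '[[0.6,0,0,0,0,0,0],[0.6,0,0,0,0,0,0],[0.6,0,0,0,0,0,0]]'; python3 plan.py 0.507 0.173 0.086 6.1
```

```text
time_s: 18.37
tcp_pos: [0.507, 0.1732, 0.087]
ee_rot: [[0.103, -0.995, 0.0], [-0.995, -0.103, -0.001], [0.001, 0.0, -1.0]]
wrist_force: [-0.6, -0.8, -0.4]
gripper_width: 0.707
time_s: 18.62
tcp_pos: [0.5069, 0.1732, 0.0869]
ee_rot: [[0.103, -0.995, -0.0], [-0.995, -0.103, -0.001], [0.001, 0.0, -1.0]]
wrist_force: [0.0, -0.5, -0.0]
gripper_width: 0.686
t 18.62 tcp [0.5069 0.1732 0.0869] F [ 0.  -0.5 -0. ] g 0.686 j [ 36.  23. -23.   0. -44. -30.]
shift [ 0.0007 -0.0003  0.0031] turn [ 0.0001 -0.0003 -0.0012] mm [ 0.2 -0.1  0.9] deg [ 0.02 -0.05 -0.21]
```

```bash
python3 -m creep '[[0.6,0,0,-0.05,0,0,0],[0.6,0,0,-0.13,0,0,0],[0.6,0,0,-0.24,0,0,0],[0.6,0,0,-0.36,0,0,0],[0.6,0.03,0,-0.46,0,0,0]]'; python3 -m creep '[[0.6,0.12,0.01,-0.06,0,0,0.01],[0.6,0.26,0.02,-0.06,0,0,0.02],[0.6,0.4,0.03,-0.06,0,0,0.028],[0.6,0.53,0.04,-0.06,0,0,0.028],[0.6,0.66,0.05,-0.06,0,0,0.028]]';python3 plan.py 0.509 -0.154 0.22 1.0
```

```text
time_s: 19.03
tcp_pos: [0.5081, 0.1651, 0.2271]
ee_rot: [[0.104, -0.995, 0.001], [-0.995, -0.104, -0.0], [0.0, -0.001, -1.0]]
wrist_force: [0.3, 0.6, -1.1]
gripper_width: 0.682
time_s: 19.45
tcp_pos: [0.5132, -0.0351, 0.2452]
ee_rot: [[0.017, -1.0, 0.001], [-1.0, -0.017, -0.0], [0.0, -0.001, -1.0]]
wrist_force: [1.1, 0.3, -2.0]
gripper_width: 0.687
t 19.45 tcp [ 0.5132 -0.0351  0.2452] F [ 1.1  0.3 -2. ] g 0.687 j [ 14.  11. -14.   0. -65. -13.]
shift [0.3961 0.0206 0.0841] turn [-0.0004 -0.     -0.0002] mm [118.8   6.2  25.2] deg [-0.07 -0.01 -0.04]
```

```bash
python3 -m creep '[[0.6,0.13,0.01,0,0,0,0],[0.6,0.25,0.02,0.01,0,0,0],[0.6,0.36,0.02,0.05,0,0,0],[0.6,0.39,0.02,0.08,0,0,0],[0.6,0.39,0.02,0.084,0,0,0]]'; python3 -m creep '[[0.6,0,0,0,0,0,0],[0.6,0,0,0,0,0,0]]'; python3 plan.py 0.509 -0.154 0.135 1.0
```

```text
time_s: 19.87
tcp_pos: [0.5074, -0.154, 0.2176]
ee_rot: [[0.012, -1.0, -0.004], [-1.0, -0.012, 0.001], [-0.001, 0.004, -1.0]]
wrist_force: [-1.1, 0.4, -2.5]
gripper_width: 0.685
time_s: 20.03
tcp_pos: [0.5072, -0.1534, 0.2171]
ee_rot: [[0.013, -1.0, -0.005], [-1.0, -0.013, 0.001], [-0.001, 0.005, -1.0]]
wrist_force: [0.3, -0.1, -1.5]
gripper_width: 0.685
t 20.03 tcp [ 0.5072 -0.1534  0.2171] F [ 0.3 -0.1 -1.5] g 0.685 j [  1.  14. -15.  -0. -62.   0.]
shift [ 0.0023 -0.0074  0.2736] turn [ 0.0016  0.0003 -0.0015] mm [ 0.7 -2.2 82.1] deg [ 0.28  0.06 -0.28]
```

```bash
python3 -m creep '[[0.6,0.002,-0.007,0.08,0.001,0,-0.001],[0.6,0.002,-0.007,0.16,0.001,0,-0.001],[0.6,0.002,-0.007,0.23,0.001,0,-0.001],[0.6,0.002,-0.007,0.265,0.001,0,-0.001],[0.6,0.002,-0.007,0.265,0.001,0,-0.001]]'; python3 plan.py 0.509 -0.154 0.092 1.0
python3 - <<'E'
from h import *
s=r.capture("side");crop(s,270,90,350,170,8,'pics/sJ.png')
E
```

```text
time_s: 20.45
tcp_pos: [0.5076, -0.1523, 0.1354]
ee_rot: [[0.018, -1.0, -0.007], [-1.0, -0.018, 0.002], [-0.002, 0.007, -1.0]]
wrist_force: [-1.7, -0.2, -1.8]
gripper_width: 0.685
t 20.45 tcp [ 0.5076 -0.1523  0.1354] F [-1.7 -0.2 -1.8] g 0.685 j [  1.  19. -21.  -0. -51.   0.]
shift [ 0.0059 -0.0056  0.1446] turn [0.0022 0.0005 0.0001] mm [ 1.8 -1.7 43.4] deg [0.39 0.1  0.01]
```

View pics/sJ.png

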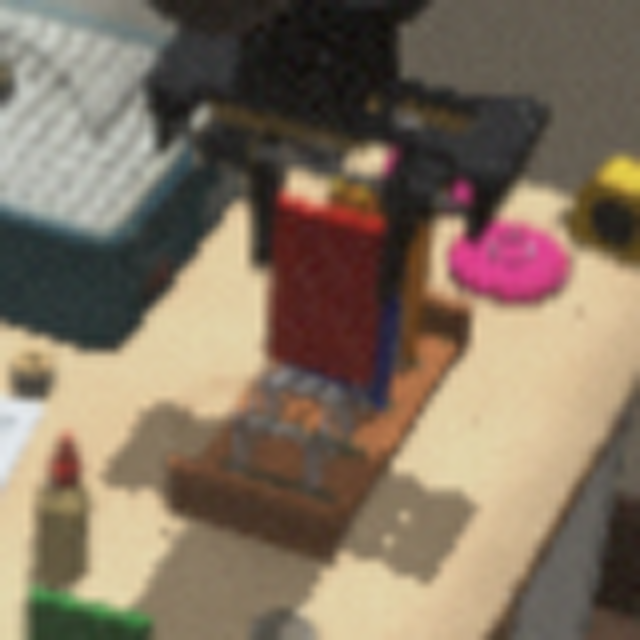

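Red is over slot +22. Descending.

```bash
python3 -m creep '[[0.6,0.005,-0.005,0.03,0.002,0,0],[0.6,0.005,-0.005,0.06,0.002,0,0],[0.6,0.005,-0.005,0.09,0.002,0,0],[0.6,0.005,-0.005,0.12,0.002,0,0],[0.6,0.005,-0.005,0.12,0.002,0,0]]';  python3 plan.py 0.509 -0.154 0.0897 1.0;python3 -m creep '[[0.6,0,0,0.005,0,0,0],[0.6,0,0,0.01,0,0,0],[0.6,0,0,0.015,0,0,0],[0.6,0,0,0.02,0,0,0]]'
```

```text
time_s: 20.92
tcp_pos: [0.509, -0.1538, 0.0994]
ee_rot: [[0.018, -1.0, -0.001], [-1.0, -0.018, 0.001], [-0.001, 0.001, -1.0]]
wrist_force: [-0.7, 0.1, -2.0]
gripper_width: 0.685
t 20.92 tcp [ 0.509  -0.1538  0.0994] F [-0.7  0.1 -2. ] g 0.685 j [  1.  22. -23.  -0. -45.   0.]
shift [ 0.0006 -0.0001  0.0322] turn [0.0003 0.0005 0.0001] mm [ 0.2 -0.   9.7] deg [0.05 0.08 0.02]
time_s: 21.25
tcp_pos: [0.5092, -0.1539, 0.0935]
ee_rot: [[0.018, -1.0, -0.0], [-1.0, -0.018, 0.001], [-0.001, 0.0, -1.0]]
wrist_force: [0.2, 0.1, -1.4]
gripper_width: 0.686
```

```bash
python3 -m creep '[[0.6,0,0,0.004,0,0,0],[0.6,0,0,0.008,0,0,0],[0.6,0,0,0.011,0,0,0]]';  python3 -m creep '[[0.6,0,0,0.003,0,0,0],[0.6,0,0,0.004,0,0,0]]'
```

```text
time_s: 21.5
tcp_pos: [0.5093, -0.1539, 0.0902]
ee_rot: [[0.018, -1.0, 0.0], [-1.0, -0.018, 0.001], [-0.001, -0.0, -1.0]]
wrist_force: [0.8, -0.5, -1.4]
gripper_width: 0.686
time_s: 21.67
tcp_pos: [0.5093, -0.154, 0.0899]
ee_rot: [[0.018, -1.0, 0.0], [-1.0, -0.018, 0.001], [-0.001, -0.0, -1.0]]
wrist_force: [-2.4, 0.8, 5.5]
gripper_width: 0.683
```

```bash
python3 -m creep '[[0.72,0,0,0,0,0,0],[0.76,0,0,0,0,0,0],[0.85,0,0,0,0,0,0],[0.95,0,0,0,0,0,0],[1,0,0,0,0,0,0]]'; python3 -m creep '[[1,0,0,0,0,0,0],[1,0,0,-0.06,0,0,0],[1,0,0,-0.15,0,0,0],[1,0,0,-0.25,0,0,0],[1,0,0,-0.37,0,0,0]]';python3 -m creep '[[1,-0.14,0,-0.1,0,0,0],[1,-0.28,0,-0.14,0,0,-0.01],[1,-0.42,0,-0.14,0,0,-0.02],[1,-0.55,0,-0.14,0,0,-0.028],[1,-0.6,0,-0.14,0,0,-0.028]]'; python3 plan.py 0.511 0.1295 0.2 6.1
python3 - <<'E'
from h import *
s=r.capture("side");crop(s,270,90,350,170,8,'pics/sK.png')
E
```

```text
time_s: 22.08
tcp_pos: [0.5094, -0.154, 0.0898]
ee_rot: [[0.018, -1.0, 0.0], [-1.0, -0.018, 0.001], [-0.001, -0.0, -1.0]]
wrist_force: [-0.5, 0.6, -0.2]
gripper_width: 0.905
time_s: 22.5
tcp_pos: [0.5082, -0.154, 0.2006]
ee_rot: [[0.018, -1.0, -0.004], [-1.0, -0.018, 0.001], [-0.001, 0.004, -1.0]]
wrist_force: [1.6, 0.7, 0.5]
gripper_width: 0.998
time_s: 22.92
tcp_pos: [0.5051, 0.0289, 0.2437]
ee_rot: [[0.108, -0.994, -0.002], [-0.994, -0.108, 0.003], [-0.003, 0.001, -1.0]]
wrist_force: [0.0, -0.5, 0.9]
gripper_width: 1.0
t 22.92 tcp [0.5051 0.0289 0.2437] F [ 0.  -0.5  0.9] g 1.0 j [ 22.  10. -15.  -0. -64. -15.]
shift [-0.3307 -0.0563  0.1465] turn [0.0005 0.0009 0.0007] mm [-99.2 -16.9  43.9] deg [0.09 0.16 0.13]
```

View pics/sK.png

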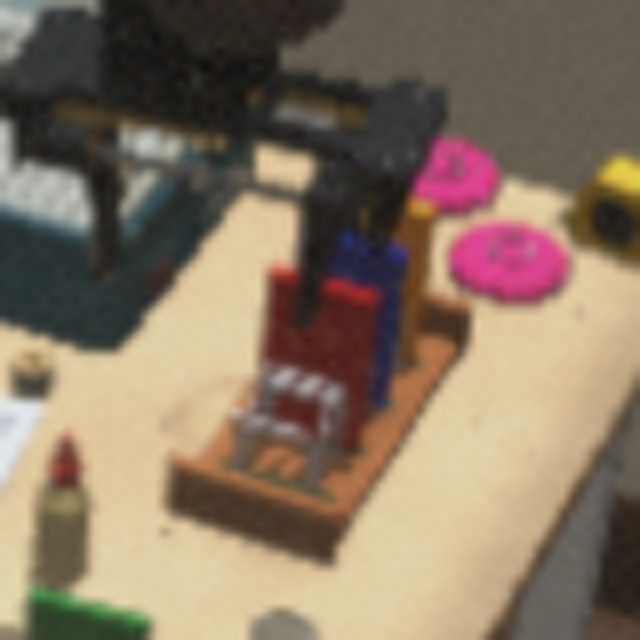

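Red is upright. Last, green.

```bash
python3 -m creep '[[1,-0.12,-0.02,0,0,0,0],[1,-0.22,-0.04,0.02,0,0,0],[1,-0.3,-0.056,0.06,0,0,0],[1,-0.33,-0.056,0.12,0,0,0],[1,-0.33,-0.056,0.14,0,0,0]]';python3 -m creep '[[1,0,0,0,0,0,0],[1,0,0,0,0,0,0]]';python3 plan.py 0.511 0.1295 0.086 6.1
python3 - <<'E'
from h import *
t=r.capture("top");crop(t,210,160,310,235,7,'pics/tL.png');s=r.capture("side");crop(s,230,140,310,220,8,'pics/sL.png')
E
```

```text
time_s: 23.38
tcp_pos: [0.5098, 0.1328, 0.1992]
ee_rot: [[0.112, -0.994, -0.006], [-0.994, -0.112, 0.002], [-0.003, 0.005, -1.0]]
wrist_force: [-0.3, -0.7, 0.2]
gripper_width: 1.002
time_s: 23.55
tcp_pos: [0.5095, 0.1322, 0.1988]
ee_rot: [[0.112, -0.994, -0.007], [-0.994, -0.112, 0.001], [-0.002, 0.007, -1.0]]
wrist_force: [0.8, 0.1, 0.5]
gripper_width: 1.001
t 23.55 tcp [0.5095 0.1322 0.1988] F [0.8 0.1 0.5] g 1.001 j [ 32.  15. -16.  -0. -59. -25.]
shift [ 0.0103 -0.0065  0.3759] turn [0.0021 0.0006 0.002 ] mm [  3.1  -2.  112.8] deg [0.39 0.1  0.35]
```

View pics/tL.png

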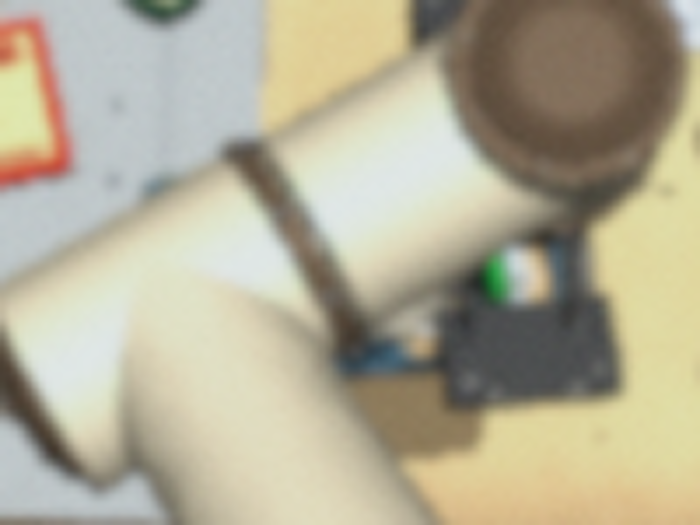

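View pics/sL.png

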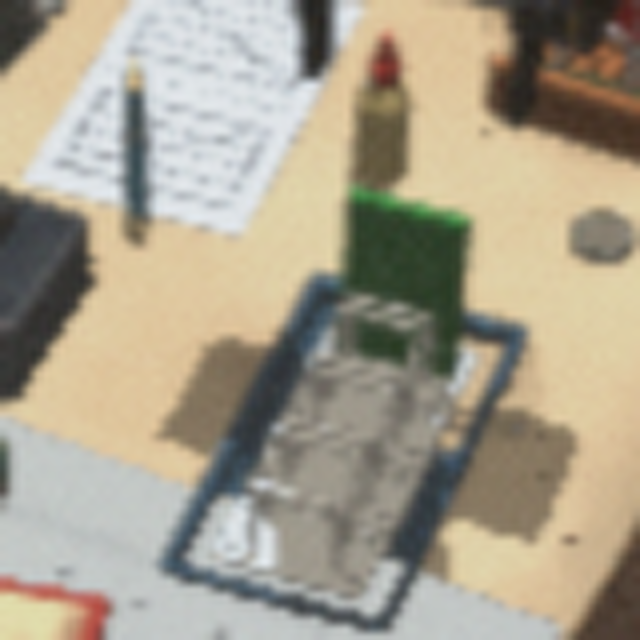

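Green stands alone at side crop (408,280), and the gripper's offset matches the earlier panes. Descending.

```bash
python3 -m creep '[[1,0.01,-0.006,0.12,0.002,0,0.002],[1,0.01,-0.006,0.24,0.002,0,0.002],[1,0.01,-0.006,0.33,0.002,0,0.002],[1,0.01,-0.006,0.374,0.002,0,0.002],[1,0.01,-0.006,0.374,0.002,0,0.002]]'; python3 plan.py 0.511 0.1295 0.086 6.1
```

```text
time_s: 24.07
tcp_pos: [0.5105, 0.128, 0.0854]
ee_rot: [[0.104, -0.995, -0.003], [-0.995, -0.104, 0.0], [-0.001, 0.003, -1.0]]
wrist_force: [-0.2, 0.2, 0.3]
gripper_width: 1.0
t 24.07 tcp [0.5105 0.128  0.0854] F [-0.2  0.2  0.3] g 1.0 j [ 32.  22. -25.  -0. -43. -26.]
shift [-0.0049 -0.0023 -0.0019] turn [ 0.001   0.0002 -0.0009] mm [-1.5 -0.7 -0.6] deg [ 0.17  0.04 -0.16]
```

```bash
python3 -m creep '[[0.85,-0.005,-0.002,-0.002,0,0,0],[0.75,-0.005,-0.002,-0.002,0,0,0],[0.6,-0.005,-0.002,-0.002,0,0,0],[0.6,-0.005,-0.002,-0.002,0,0,0],[0.6,-0.005,-0.002,-0.002,0,0,0]]'; python3 -m creep '[[0.6,0,0,0,0,0,0],[0.6,0,0,0,0,0,0],[0.6,0,0,0,0,0,0]]'; python3 plan.py 0.511 0.1295 0.086 6.1
```

```text
time_s: 24.48
tcp_pos: [0.5115, 0.1298, 0.0872]
ee_rot: [[0.104, -0.995, -0.001], [-0.995, -0.104, 0.002], [-0.002, 0.001, -1.0]]
wrist_force: [1.6, 0.8, 0.1]
gripper_width: 0.71
time_s: 24.73
tcp_pos: [0.5113, 0.1298, 0.0872]
ee_rot: [[0.104, -0.995, -0.001], [-0.995, -0.104, 0.002], [-0.002, 0.001, -1.0]]
wrist_force: [0.2, -0.7, -1.5]
gripper_width: 0.685
t 24.73 tcp [0.5113 0.1298 0.0872] F [ 0.2 -0.7 -1.5] g 0.685 j [ 32.  22. -24.  -0. -43. -26.]
shift [0.0009 0.0012 0.0041] turn [ 0.0003  0.0006 -0.0009] mm [0.3 0.4 1.2] deg [ 0.05  0.1  -0.15]
```

```bash
python3 -m creep '[[0.6,0,0,-0.05,0,0,0],[0.6,0,0,-0.13,0,0,0],[0.6,0,0,-0.24,0,0,0],[0.6,0,0,-0.36,0,0,0],[0.6,0.03,0,-0.46,0,0,0]]'; python3 -m creep '[[0.6,0.12,0.01,-0.06,0,0,0.01],[0.6,0.26,0.02,-0.06,0,0,0.02],[0.6,0.4,0.03,-0.06,0,0,0.028],[0.6,0.47,0.05,-0.06,0,0,0.028],[0.6,0.5,0.06,-0.06,0,0,0.028]]';python3 plan.py 0.508 -0.110 0.22 1.0
```

```text
time_s: 25.15
tcp_pos: [0.5126, 0.1213, 0.2273]
ee_rot: [[0.105, -0.994, 0.0], [-0.994, -0.105, 0.002], [-0.002, -0.0, -1.0]]
wrist_force: [0.3, 0.8, -0.9]
gripper_width: 0.685
time_s: 25.57
tcp_pos: [0.5093, -0.0325, 0.2448]
ee_rot: [[0.014, -1.0, -0.001], [-1.0, -0.014, 0.002], [-0.002, 0.001, -1.0]]
wrist_force: [0.5, -0.1, -0.9]
gripper_width: 0.687
t 25.57 tcp [ 0.5093 -0.0325  0.2448] F [ 0.5 -0.1 -0.9] g 0.687 j [ 15.  11. -15.  -0. -65. -14.]
shift [0.2584 0.008  0.082 ] turn [ 0.0003  0.0006 -0.0011] mm [77.5  2.4 24.6] deg [ 0.06  0.12 -0.2 ]
```

```bash
python3 -m creep '[[0.6,0.12,0.004,0,0,0,-0.001],[0.6,0.2,0.008,0.02,0,0,-0.001],[0.6,0.25,0.008,0.05,0,0,-0.001],[0.6,0.255,0.008,0.08,0,0,-0.001],[0.6,0.255,0.008,0.082,0,0,-0.001]]'; python3 -m creep '[[0.6,0,0,0,0,0,0],[0.6,0,0,0,0,0,0]]'; python3 plan.py 0.508 -0.110 0.135 1.0
```

```text
time_s: 25.98
tcp_pos: [0.5066, -0.1091, 0.2178]
ee_rot: [[0.015, -1.0, -0.006], [-1.0, -0.015, 0.003], [-0.003, 0.006, -1.0]]
wrist_force: [-0.4, 0.9, -1.2]
gripper_width: 0.682
time_s: 26.15
tcp_pos: [0.5065, -0.1082, 0.2174]
ee_rot: [[0.016, -1.0, -0.007], [-1.0, -0.016, 0.003], [-0.003, 0.007, -1.0]]
wrist_force: [0.3, 0.6, -0.9]
gripper_width: 0.685
t 26.15 tcp [ 0.5065 -0.1082  0.2174] F [ 0.3  0.6 -0.9] g 0.685 j [  6.  13. -16.  -0. -61.  -5.]
shift [ 0.0068 -0.0067  0.2748] turn [ 0.0021  0.0009 -0.0003] mm [ 2.  -2.  82.4] deg [ 0.37  0.17 -0.06]
```

```bash
python3 -m creep '[[0.6,0.007,-0.007,0.08,0.002,0.001,0],[0.6,0.007,-0.007,0.16,0.002,0.001,0],[0.6,0.007,-0.007,0.23,0.002,0.001,0],[0.6,0.007,-0.007,0.265,0.002,0.001,0],[0.6,0.007,-0.007,0.265,0.002,0.001,0]]'; python3 plan.py 0.508 -0.110 0.092 1.0
python3 - <<'E'
from h import *
s=r.capture("side");crop(s,270,90,350,170,8,'pics/sM.png')
E
```

```text
time_s: 26.57
tcp_pos: [0.5067, -0.109, 0.1358]
ee_rot: [[0.018, -1.0, -0.005], [-1.0, -0.018, -0.0], [0.0, 0.005, -1.0]]
wrist_force: [0.4, -0.3, -1.2]
gripper_width: 0.687
t 26.57 tcp [ 0.5067 -0.109   0.1358] F [ 0.4 -0.3 -1.2] g 0.687 j [  6.  18. -22.  -0. -50.  -5.]
shift [ 0.0033 -0.005   0.1458] turn [ 0.0017 -0.      0.0001] mm [ 1.  -1.5 43.7] deg [ 0.31 -0.01  0.01]
```

View pics/sM.png

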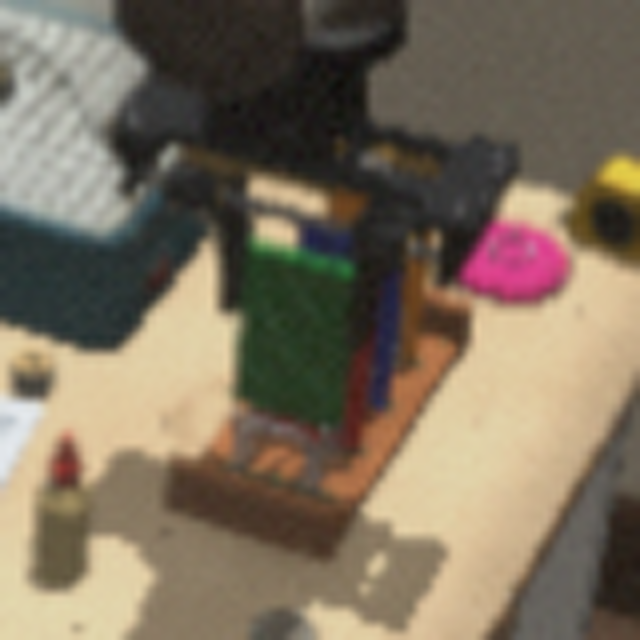

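Green is entering slot +66, with its outer hoop in front. Descending.

```bash
python3 -m creep '[[0.6,0.003,-0.005,0.03,0.002,0,0],[0.6,0.003,-0.005,0.06,0.002,0,0],[0.6,0.003,-0.005,0.09,0.002,0,0],[0.6,0.003,-0.005,0.12,0.002,0,0],[0.6,0.003,-0.005,0.12,0.002,0,0]]';  python3 plan.py 0.508 -0.110 0.090 1.0;python3 -m creep '[[0.6,0,0,0.005,0,0,0],[0.6,0,0,0.01,0,0,0],[0.6,0,0,0.015,0,0,0],[0.6,0,0,0.02,0,0,0]]'
```

```text
time_s: 27.03
tcp_pos: [0.5082, -0.11, 0.0997]
ee_rot: [[0.018, -1.0, 0.001], [-1.0, -0.018, -0.0], [0.0, -0.001, -1.0]]
wrist_force: [-0.4, 0.2, -1.5]
gripper_width: 0.685
t 27.03 tcp [ 0.5082 -0.11    0.0997] F [-0.4  0.2 -1.5] g 0.685 j [  6.  21. -25.   0. -45.  -5.]
shift [-0.      0.0007  0.0324] turn [-0.0002 -0.0001  0.0001] mm [-0.   0.2  9.7] deg [-0.03 -0.02  0.02]
time_s: 27.37
tcp_pos: [0.5085, -0.11, 0.0939]
ee_rot: [[0.018, -1.0, 0.001], [-1.0, -0.018, -0.0], [0.0, -0.001, -1.0]]
wrist_force: [0.1, -0.2, -1.3]
gripper_width: 0.687
```

```bash
python3 -m creep '[[0.6,0,0,0.004,0,0,0],[0.6,0,0,0.008,0,0,0],[0.6,0,0,0.011,0,0,0]]';  python3 -m creep '[[0.6,0,0,0.003,0,0,0],[0.6,0,0,0.004,0,0,0]]'
```

```text
time_s: 27.62
tcp_pos: [0.5085, -0.1101, 0.0906]
ee_rot: [[0.018, -1.0, 0.002], [-1.0, -0.018, -0.0], [0.0, -0.002, -1.0]]
wrist_force: [0.3, 0.8, -0.9]
gripper_width: 0.684
time_s: 27.78
tcp_pos: [0.5086, -0.1102, 0.0901]
ee_rot: [[0.018, -1.0, 0.002], [-1.0, -0.018, -0.001], [0.001, -0.002, -1.0]]
wrist_force: [-2.2, 1.4, 5.9]
gripper_width: 0.685
```

Contact at 0.0901. Releasing, backing off up and to the left, and checking the whole rack.

```bash
python3 -m creep '[[0.72,0,0,0,0,0,0],[0.76,0,0,0,0,0,0],[0.85,0,0,0,0,0,0],[0.95,0,0,0,0,0,0],[1,0,0,0,0,0,0]]'; python3 -m creep '[[1,0,0,0,0,0,0],[1,0,0,-0.06,0,0,0],[1,0,0,-0.15,0,0,0],[1,0,0,-0.25,0,0,0],[1,0,0,-0.37,0,0,0]]';python3 -m creep '[[1,-0.14,0,-0.1,0,0,0],[1,-0.28,0,-0.14,0,0,0],[1,-0.42,0,-0.14,0,0,0],[1,-0.55,0,-0.14,0,0,0],[1,-0.69,0,-0.14,0,0,0]]';python3 -m creep '[[1,-0.14,0,0,0,0,0],[1,-0.28,0,0,0,0,0],[1,-0.42,0,0,0,0,0],[1,-0.42,0,0,0,0,0]]'
python3 - <<'E'
from h import *
s=r.capture("side");crop(s,270,90,350,170,7,'pics/sN.png');t=r.capture("top");cv2.imwrite('pics/tN_full.png',t);crop(t,324,170,400,225,10,'pics/tN.png')
E
```

```text
time_s: 28.2
tcp_pos: [0.5086, -0.1102, 0.09]
ee_rot: [[0.018, -1.0, 0.001], [-1.0, -0.018, -0.001], [0.001, -0.001, -1.0]]
wrist_force: [0.2, -0.0, -0.5]
gripper_width: 0.904
time_s: 28.62
tcp_pos: [0.5073, -0.1101, 0.2009]
ee_rot: [[0.018, -1.0, -0.002], [-1.0, -0.018, -0.001], [0.001, 0.002, -1.0]]
wrist_force: [1.1, -0.5, -0.3]
gripper_width: 1.0
time_s: 29.03
tcp_pos: [0.5035, 0.0898, 0.2436]
ee_rot: [[0.017, -1.0, -0.001], [-1.0, -0.017, 0.0], [-0.0, 0.001, -1.0]]
wrist_force: [0.7, 0.2, -0.9]
gripper_width: 1.001
time_s: 29.37
tcp_pos: [0.5015, 0.2215, 0.2433]
ee_rot: [[0.023, -1.0, 0.001], [-1.0, -0.023, 0.002], [-0.002, -0.001, -1.0]]
wrist_force: [0.0, -0.7, -0.1]
gripper_width: 1.0
```

View pics/sN.png

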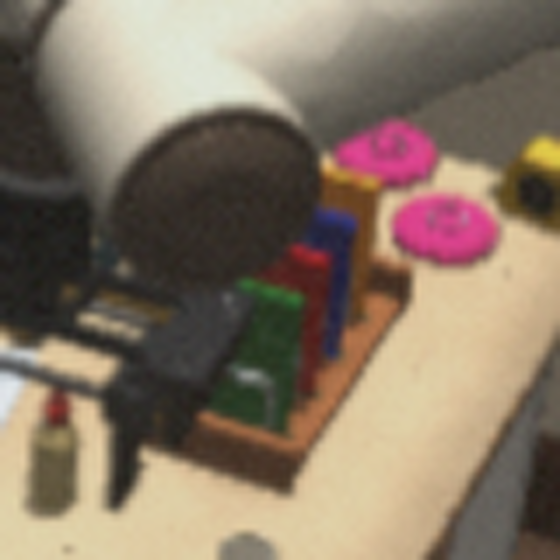

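View pics/tN.png

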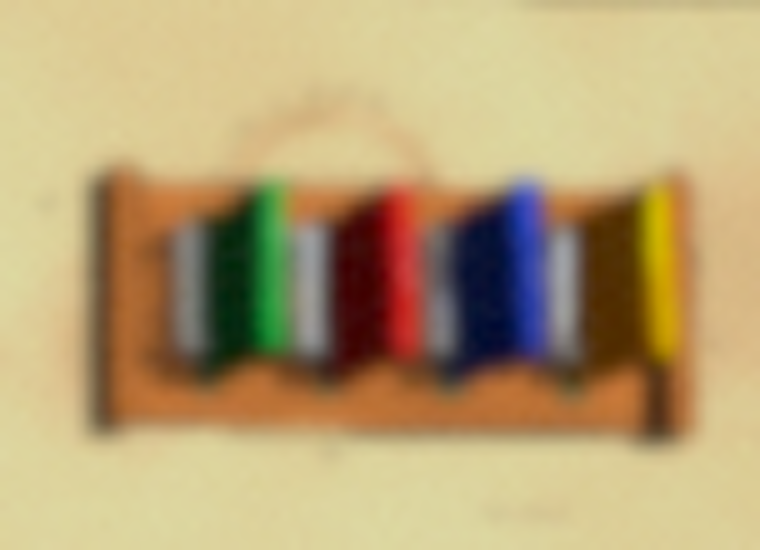

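Run:
```python
from fit import *
for i,y in enumerate((.066,.022,-.022,-.066)):
    P=W((.509,-.176,.017),[[.03,y,.112],[-.03,y,.112],[-.03,y,.012],[-.034,y,.012],[.048,y,.012],[-.048,y,.012],[-.048,y,0]])
    print(((proj("top",P)-[323.5,169.5])*10).round(0).tolist())
t=cv2.imread('pics/tN_full.png')
# column profiles between slots: rack front/back edges (orange vs bench) by half-level crossing
for c in (337,350,362,374):
    for nm in [0]:
        p=t[180:218,c].astype(float); print(c,p[:,0].astype(int).tolist())
```

```text
[[268.0, 183.0], [272.0, 358.0], [208.0, 389.0], [209.0, 400.0], [204.0, 177.0], [210.0, 438.0], [203.0, 441.0]]
[[397.0, 184.0], [403.0, 359.0], [330.0, 390.0], [331.0, 401.0], [325.0, 178.0], [332.0, 439.0], [324.0, 442.0]]
[[527.0, 185.0], [533.0, 360.0], [452.0, 391.0], [453.0, 402.0], [446.0, 178.0], [454.0, 440.0], [445.0, 443.0]]
[[657.0, 186.0], [664.0, 361.0], [574.0, 392.0], [575.0, 403.0], [567.0, 179.0], [576.0, 441.0], [566.0, 444.0]]
337 [149, 149, 150, 149, 145, 140, 118, 92, 69, 56, 53, 49, 51, 51, 47, 45, 51, 49, 52, 50, 51, 50, 51, 47, 48, 48, 47, 53, 55, 52, 52, 64, 97, 132, 146, 150, 154, 155]
350 [143, 139, 133, 132, 132, 135, 136, 123, 89, 60, 56, 57, 59, 60, 55, 55, 54, 53, 53, 50, 53, 49, 47, 43, 37, 31, 34, 48, 56, 55, 55, 64, 90, 123, 145, 152, 155, 156]
362 [145, 140, 141, 137, 143, 145, 146, 131, 98, 57, 16, 18, 11, 16, 17, 15, 15, 10, 10, 14, 14, 5, 12, 18, 11, 14, 27, 43, 53, 51, 54, 55, 68, 103, 139, 155, 156, 158]
374 [159, 158, 157, 158, 157, 156, 156, 150, 133, 107, 93, 89, 86, 84, 76, 72, 68, 71, 71, 68, 67, 63, 59, 58, 54, 52, 48, 46, 53, 55, 54, 55, 68, 102, 138, 153, 157, 156]
```

The final top view matches the prediction for upright, centred panes to within about 1 mm. The order in the rack from left to right is green, red, blue, amber, and the arm is clear. Handing in.

```bash
python3 -c "
from station import r
print(r.sense()['wrist_force'].round(1)); print(r.finish_job())"
```

```text
[-0.2  0.  -0.5]
the job is handed in; nothing more can be done
None
```

All four panes are in the wooden rack in reverse order: green, red, blue, amber from left to right as the robot sees it. I handed the job in just after 29 s on the robot's clock, with the arm clear of everything. No verdict was reported.

- **Placing:** I gripped each pane by its narrow edges and lowered it until the wrist force showed 5–7 N of floor contact. All four touched down within 0.5 mm of the predicted height, and I opened the gripper only after that.
- **Final top view:** The tops of all four panes sit where upright panes should, to within about 1 mm. The midpoint between the rack's front and back edges agreed with the centre I placed to within about 1 mm.
- **Final side view:** The arm partly hid it. What showed was upright and in the right order.
- **Disagreements:** My two estimates of the rack's angle differed, 1.1° against -0.3°. That is about 1 mm of front-to-back offset at the end slots. The networks misnamed several things, taking the black slabs for the amber pane and the rack for the blue one, so I checked every pane by eye.
- **Corrections on the way:** Blue overshot its slot by about 10 mm while still above the rack, and I moved it back before lowering. I also re-centred the gripper on amber and on red before picking them up.

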